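# Pack out a short-throw cam clamp and lock a batten in it

### The arm

A 6-joint arm with a two-finger parallel gripper is mounted at the origin on a cart in front of the work surface, level with it; the furniture and walls round the work are solid. World frame = base frame: x ahead of the robot, y to its left, z up, the work surface at z = 0. Lengths are in m, angles in rad, forces in N, time in s.
With the tool pointing down it reaches from about 0.375 to 0.9 m from the base axis. Payload 3.1 kg.
Tool frame: the origin (TCP) lies on the centre line of the jaws, within the pads' length; the fingertips stand 17 mm ahead of it and the grasp point (between the pads) lies 2 mm behind it; y points along the fingers, z is the direction in which the jaws open and shut, and the axes are right-handed (so a half turn about y gives the same grasp; the last joint's range is limited). The gripper opens to 85 mm and grips with 20 to 120 N. Pads are 22 mm wide; open, the fingers measure 114 mm over their backs; the gripper's body (76 mm by 85 mm) begins 54 mm behind the grasp point. The pads swing forward as they close: fully open they stand 13 mm farther back than shut.
Start: joints at [-1.323, 0.527, 1.433, -0, 1.181, -0.178], TCP at [0.258, -0.569, 0.248] pointing down, gripper open.
Joint ranges: [-3.08, 3.08], [-0.75, 2.2], [0.22, 2.44], [-1.43, 4.57], [0, 2.65], [-2.85, 2.85]. Speed limits (rad/s): [2.79, 2.79, 3.14, 3.14, 3.14, 3.14].

### API

Orientations are given as a unit quaternion [x, y, z, w].
In Python, from station import manip gives the robot as it stands.
- The arm moves only by the shell command python3 -m handwheel 'ROWS' [FORCE]. ROWS is JSON, one flat list of numbers, 7 for each row, row after row: the shift along the tool's x, y, z in cm, then the turn, a rotation vector about the tool's x, y, z in rad, then the finger opening in cm, from 0 to 8.54. A call has 1 to 10 rows; each row is the pose to reach, as a shift and turn from the pose commanded when the call began, along the tool's axes at that moment; what a row does not reach only later rows make up. A row lasts 1/12 s, in which the tool goes at most 41.7 mm and 7.16 degrees, less where a joint would pass 70% of its speed; a pose out of reach is approached as far as the arm can. A call with a gripper value outside its range is refused whole. The fingers move at their own pace and stop on an object; FORCE is the grip in N (left out, the last holds). Time passes only in rows, so rows that repeat a pose let the fingers close. It gives the time, the measured TCP pose, the force and the opening at its end, in the units of the state.
- manip.sense(): the state, without advancing time (a new reading comes with each control period).
- manip.snapshot(name): name is "scene" or "side" or "wrist"; returns a dict with "frame" (480x640x3 uint8, red, green, blue), "depth" (480x640 float32, m along the optical axis (not along the pixel's ray), 0 where there is no reading), "camera_matrix" (3x3 intrinsics, pixels), "k1" (the pictures are not rectified: a ray, as slopes to the right and down, at radius r is drawn at 1 + k1 r^2 times it, then the intrinsics apply), "rvec" (rotation vector, rad) and "tvec" (3), from world to camera coordinates, as OpenCV has them. Camera axes: x right, y down, z forward; pixel columns grow to the right and rows downward; lengths in m; the calibration is good to about 2 mm. A picture is of the moment at which its call begins.
- manip.sign_off(): hands the job in, once; it reports no verdict.
The state is a dict: "t": time; "q": joint angles; "qd": joint speeds; "tau": joint torques, N m; "tcp_pos": TCP position; "tool_rot": TCP orientation; "force": force on the tool from outside, world axes, zero at the start; "ft_torque": the same for the moment, N m; "finger_gap": opening from 0.0 (shut) to 1.0 (fully open).
Only numpy, scipy, OpenCV 4.12 (cv2) and the standard library are available. Lean on these libraries where they do the work, as an engineer would, in place of code of your own. Each camera call takes 0.05 s, during which the arm holds its last target.

### The job

The batten lying at the fence has to be clamped, but the cam clamp has too short a throw to reach it. Find the plywood packer that just fills the gap between the clamp's shoe and the batten by trying them from the rack, beginning with the thinnest: stand it in the gap right down on the table, and if it is loose put it back in the rack and try a thicker one. Leave the packer that just fits in the gap and swing the cam lever over to its end stop, so that the packer is gripped; the other two must end up standing in the rack.

Things in the scene. Friction and masses are not known exactly. Their poses are not given: they have to be found in the camera images.
- packer_10: thinnest of three plywood packers: plate 10 mm thick, 56 wide, 110 tall, 40 to 100 g; lowest 8 mm bevelled 2 mm on both faces as lead-in. Origin: middle of the lower edge of the back face (the face lying on the rack's board). z up its height, y across, x through the thickness: plate from x = 0 to 10 mm. To be gripped across the thickness on its free upper part
- packer_14: middle of three plywood packers: plate 14 mm thick, 56 wide, 110 tall, 40 to 100 g; lowest 8 mm bevelled 2 mm on both faces as lead-in. Origin: middle of the lower edge of the back face (the face lying on the rack's board). z up its height, y across, x through the thickness: plate from x = 0 to 14 mm. To be gripped across the thickness on its free upper part
- packer_18: thickest of three plywood packers: plate 18 mm thick, 56 wide, 110 tall, 40 to 100 g; lowest 8 mm bevelled 2 mm on both faces as lead-in. Origin: middle of the lower edge of the back face (the face lying on the rack's board). z up its height, y across, x through the thickness: plate from x = 0 to 18 mm. To be gripped across the thickness on its free upper part
- rack: fixed wooden rack, base 232 (its y) x 108 mm; origin on the table, centre of the base. A backing board leans 30 degrees from vertical, upper edge to the rack's -x, so the packers lean 30 degrees, tops to -x (turned -30 degrees about the rack's y). Three equal bays at y = -70, 0, +70 mm, 64 mm wide, between 6 mm fins 36 mm high; packers in any order
- rack_ledge (a point): corner of ledge and backing board in the middle bay, 32 mm above the rack's origin; there (and 70 mm either side along y) the back lower edge of a seated packer lies. Ledge square to the board, 34 mm deep, closed by a lip 8 mm high. The board covers the lowest 60 mm of a packer's back; the upper 50 mm is free on both faces
- jig: fixed clamping station: wooden fence (190 mm long, 40 high) and a cam clamp facing it. Origin on the table under the middle of the shoe's face, clamp open; x from the shoe square to the fence, whose face is at x = 59.8 mm; y along the fence. At the fence lies a loose sawn batten, 150 mm long, 34 high, 40, 44 or 48 wide (unknown); two more lie behind the fence
- gap (a point): middle of the shoe's face at table height, clamp open (jig origin). The gap runs from here along jig +x to the batten: about 11.6, 15.6 or 19.6 mm, unknown. The right packer has 1.6 mm play, the next thicker does not enter, the next thinner has 5.6 mm and cannot be gripped. Packer stands on the table, square to x, middle within 20 mm of y = 0
- shoe: the clamp's shoe: rubber-faced steel pad 52 mm wide, from 7 to 34 mm above the table, face at x = 0 of the jig when open. The cam moves it 3.8 mm towards the fence, lever fully over. Sprung by 25 to 35 N: rigid to lighter pushes. Frame as the jig's when open
- lever (a joint): angle (rad) of the steel cam lever about a vertical pivot at jig x = -74 mm, y = 0. 0 = open, pointing to jig -x; swings clockwise seen from above to its end stop at 1.6, pointing to jig +y. The cam locks by friction: the lever stays where it is left and takes 2 to 3 N at the handle. Starts at 0 to 0.1
- lever_knob (a point): centre of the top of the lever's upright black handle, a cylinder 22 mm in diameter from 40 to 84 mm above the table, 82 mm from the pivot. The lever bar under it is 16 mm wide, its top 36 mm above the table
Things that resemble listed ones, but are neither listed nor needed, are in the scene too. Leave any green look-alike of the packer_10 alone.

How it is judged:
On the way, in this order (a step that is already met when the one before it is completed fails the run):
1. the thinnest packer has been tried: it stands in the gap, down on the table, with the clamp open (x of packer_10 in the frame of jig between -0.004 and 0.021 m and y of packer_10 in the frame of jig between -0.02 and 0.02 m and z of packer_10 in the frame of jig between -0.003 and 0.004 m and angle between packer_10's own z axis and vertical below 0.12 rad and value of joint lever below 0.5 rad), for 0.1 s.
2. a packer stands in the gap and the cam lever is swung over to its end stop, gripping it (value of joint lever above 1.5 rad and ((x of packer_10 in the frame of jig between -0.004 and 0.021 m and y of packer_10 in the frame of jig between -0.02 and 0.02 m and z of packer_10 in the frame of jig between -0.003 and 0.004 m and angle between packer_10's own z axis and vertical below 0.12 rad and contact force between packer_10 and shoe above 12 N) or (x of packer_14 in the frame of jig between -0.004 and 0.021 m and y of packer_14 in the frame of jig between -0.02 and 0.02 m and z of packer_14 in the frame of jig between -0.003 and 0.004 m and angle between packer_14's own z axis and vertical below 0.12 rad and contact force between packer_14 and shoe above 12 N) or (x of packer_18 in the frame of jig between -0.004 and 0.021 m and y of packer_18 in the frame of jig between -0.02 and 0.02 m and z of packer_18 in the frame of jig between -0.003 and 0.004 m and angle between packer_18's own z axis and vertical below 0.12 rad and contact force between packer_18 and shoe above 12 N))), for 0.2 s.
At the end, for the whole second after the job is handed in: Lever at its end stop (over 1.5 rad); one packer upright in the gap (within 7 degrees, foot within 4 mm of the table and 20 mm of the shoe's middle), pressed by the shoe with over 12 N, as only the one that just fits can be; the other two at rest in the rack, in any bay (value of joint lever above 1.5 rad and (((x of packer_10 in the frame of jig between -0.004 and 0.021 m and y of packer_10 in the frame of jig between -0.02 and 0.02 m and z of packer_10 in the frame of jig between -0.003 and 0.004 m and angle between packer_10's own z axis and vertical below 0.12 rad and contact force between packer_10 and shoe above 12 N) and (x of packer_14 in the frame of rack between -0.012 and 0.022 m and y of packer_14 in the frame of rack between -0.1 and 0.1 m and z of packer_14 in the frame of rack between 0.022 and 0.052 m and angle between the z axis of packer_14 and the z axis of rack, either way round between 0.35 and 0.75 rad and linear speed of packer_14 below 0.02 m/s) and (x of packer_18 in the frame of rack between -0.012 and 0.022 m and y of packer_18 in the frame of rack between -0.1 and 0.1 m and z of packer_18 in the frame of rack between 0.022 and 0.052 m and angle between the z axis of packer_18 and the z axis of rack, either way round between 0.35 and 0.75 rad and linear speed of packer_18 below 0.02 m/s)) or ((x of packer_14 in the frame of jig between -0.004 and 0.021 m and y of packer_14 in the frame of jig between -0.02 and 0.02 m and z of packer_14 in the frame of jig between -0.003 and 0.004 m and angle between packer_14's own z axis and vertical below 0.12 rad and contact force between packer_14 and shoe above 12 N) and (x of packer_10 in the frame of rack between -0.012 and 0.022 m and y of packer_10 in the frame of rack between -0.1 and 0.1 m and z of packer_10 in the frame of rack between 0.022 and 0.052 m and angle between the z axis of packer_10 and the z axis of rack, either way round between 0.35 and 0.75 rad and linear speed of packer_10 below 0.02 m/s) and (x of packer_18 in the frame of rack between -0.012 and 0.022 m and y of packer_18 in the frame of rack between -0.1 and 0.1 m and z of packer_18 in the frame of rack between 0.022 and 0.052 m and angle between the z axis of packer_18 and the z axis of rack, either way round between 0.35 and 0.75 rad and linear speed of packer_18 below 0.02 m/s)) or ((x of packer_18 in the frame of jig between -0.004 and 0.021 m and y of packer_18 in the frame of jig between -0.02 and 0.02 m and z of packer_18 in the frame of jig between -0.003 and 0.004 m and angle between packer_18's own z axis and vertical below 0.12 rad and contact force between packer_18 and shoe above 12 N) and (x of packer_10 in the frame of rack between -0.012 and 0.022 m and y of packer_10 in the frame of rack between -0.1 and 0.1 m and z of packer_10 in the frame of rack between 0.022 and 0.052 m and angle between the z axis of packer_10 and the z axis of rack, either way round between 0.35 and 0.75 rad and linear speed of packer_10 below 0.02 m/s) and (x of packer_14 in the frame of rack between -0.012 and 0.022 m and y of packer_14 in the frame of rack between -0.1 and 0.1 m and z of packer_14 in the frame of rack between 0.022 and 0.052 m and angle between the z axis of packer_14 and the z axis of rack, either way round between 0.35 and 0.75 rad and linear speed of packer_14 below 0.02 m/s)))); the robot touches nothing.
It fails at once if a packer has fallen off the table (height (world z) of any of packer_10, packer_14, packer_18 below -0.05 m).
It also fails if it takes over 72 s, if anything falls off the work surface, if the arm or the gripper's body presses on something with over 40 N, if the wrist force passes 120 N, or if a joint passes its speed limit or range.

## Working session

There is one attempt and no reset: what is moved stays moved. The work goes in short steps, Python scripts to look and compute and a shell command to move; the robot and the scene stay as the last step left them, time stands still between calls to the robot, and variables do not carry over. Pictures are saved under pics/ and viewed, and the job is handed in when it is done.

```bash
ls; mkdir -p pics; python3 - <<'E'
from station import manip
import cv2
print(manip.sense())
for n in ["scene","side","wrist"]:
    s=manip.snapshot(n); cv2.imwrite(f"pics/{n}0.png",s["frame"][:,:,::-1])
    print(n,s["camera_matrix"].tolist(),s["k1"],s["rvec"],s["tvec"])
E
```

```text
pics
{'t': 0.0, 'q': array([-1.32352196e+00,  5.28455906e-01,  1.43391096e+00, -1.44316853e-05,
        1.18137361e+00, -1.78509350e-01]), 'qd': array([-0.00039969,  0.00075882, -0.00127439,  0.00094485,  0.00079602,
        0.00015348]), 'tau': array([-1.11623463e-03, -4.42354989e+01, -1.78022718e+01, -2.21495666e-04,
        8.34506907e-03, -1.06502438e-05]), 'tcp_pos': array([ 0.25799622, -0.56852142,  0.24733712]), 'tool_rot': array([-0.14943535,  0.69190108, -0.69038356,  0.14937371]), 'force': array([-0.05403468, -0.11761636,  0.1488531 ]), 'ft_torque': array([0.02003464, 0.01095681, 0.04467809]), 'finger_gap': 1.0018477189571555}
scene [[560.047445456807, 0.0, 324.0402096800891], [0.0, 560.047445456807, 239.8696239061683], [0.0, 0.0, 1.0]] -0.11748987664668879 [ 1.20165952 -2.16570874  1.06969264] [0.26837063 0.31720388 0.83137073]
side [[603.5529285370619, 0.0, 310.65241253472624], [0.0, 603.5529285370619, 238.5252378314156], [0.0, 0.0, 1.0]] 0.03933820495072035 [ 0.30049291  2.91153766 -0.94767249] [ 0.48049679 -0.04147054  1.33646803]
wrist [[399.28220113737825, 0.0, 309.8931503066288], [0.0, 399.28220113737825, 233.38370452475183], [0.0, 0.0, 1.0]] -0.060335942055452695 [-2.4366236   1.57106817  0.22328066] [-0.62439635 -0.03707504  0.37964023]
```

View pics/scene0.png

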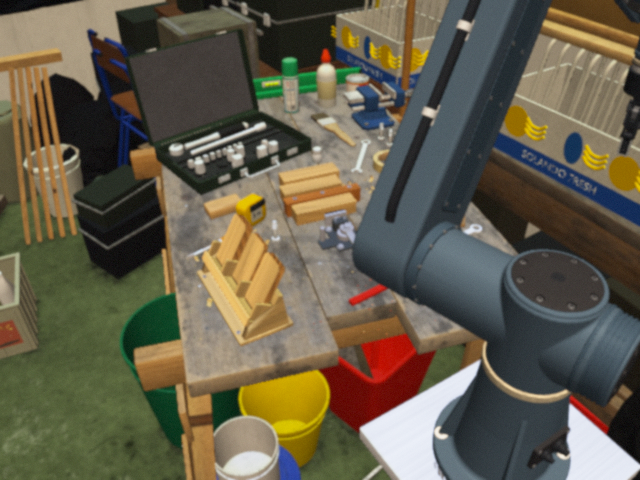

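View pics/side0.png

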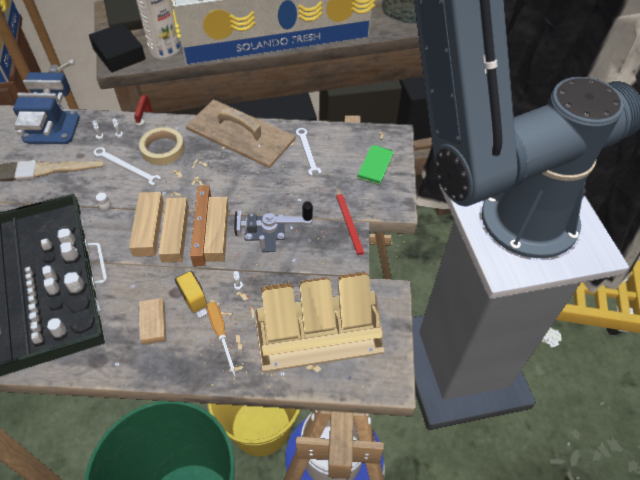

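View pics/wrist0.png

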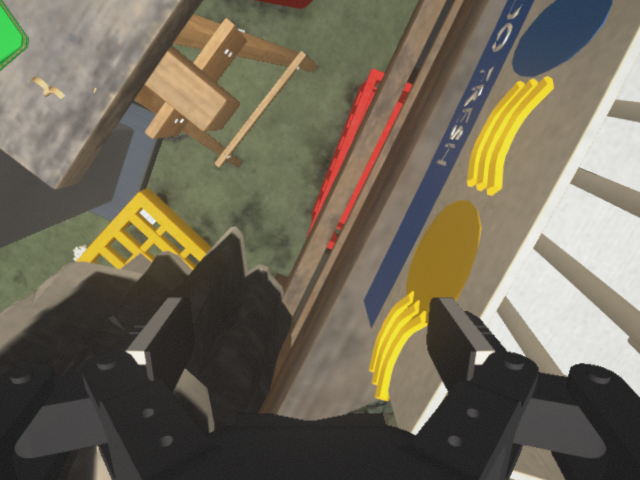

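```bash
cat > h.py <<'E'
from station import manip
import cv2, numpy as np
from scipy.spatial.transform import Rotation as R
def cloud(s):
    h,w=s["depth"].shape
    u,v=np.meshgrid(np.arange(w),np.arange(h))
    p=np.stack([u,v],-1).reshape(-1,1,2).astype(np.float64)
    n=cv2.undistortPoints(p,s["camera_matrix"],np.array([s["k1"],0,0,0.])).reshape(h,w,2)
    d=s["depth"]; c=np.dstack([n*d[...,None],d])
    M=R.from_rotvec(np.ravel(s["rvec"])).as_matrix()
    X=(c-np.ravel(s["tvec"]))@M
    X[d<=0]=np.nan
    return X
def px(s,P):
    return cv2.projectPoints(np.atleast_2d(np.asarray(P,float)),np.ravel(s["rvec"]),np.ravel(s["tvec"]),s["camera_matrix"],np.array([s["k1"],0,0,0.]))[0].reshape(-1,2)
def crop(s,x0,y0,x1,y1,k,name):
    c=s["frame"][y0:y1,x0:x1,::-1]
    cv2.imwrite(name,cv2.resize(c,None,fx=k,fy=k,interpolation=cv2.INTER_CUBIC))
def topview(Xs,Fs,x0,x1,y0,y1,res):
    # orthophoto, max z ; image: row = x decreasing, col = y decreasing
    H=int((x1-x0)/res);W=int((y1-y0)/res)
    Z=np.full((H,W),-1.);C=np.zeros((H,W,3),np.uint8)
    for X,F in zip(Xs,Fs):
        P=X.reshape(-1,3);c=F.reshape(-1,3);m=np.isfinite(P[:,0])
        P=P[m];c=c[m]
        i=((x1-P[:,0])/res).astype(int);j=((y1-P[:,1])/res).astype(int)
        ok=(i>=0)&(i<H)&(j>=0)&(j<W)&(P[:,2]<0.25)
        for a,b,z,cc in zip(i[ok],j[ok],P[ok,2],c[ok]):
            if z>Z[a,b]: Z[a,b]=z;C[a,b]=cc
    return Z,C
E
python3 - <<'E'
from h import *
s=manip.snapshot("side"); np.savez("side0.npz",**s)
X=cloud(s)
for n,p in dict(p1=(281,312),p2=(320,305),p3=(356,300),knob=(308,207),batten=(216,230),fence=(202,200),table=(180,290),green=(375,163)).items():
    print(n,X[p[1],p[0]].round(4))
crop(s,120,170,320,290,4,"pics/jig.png")
crop(s,240,260,400,380,5,"pics/rack.png")
E
```

```text
p1 [0.5813 0.1699 0.0951]
p2 [0.5082 0.166  0.0876]
p3 [0.4417 0.1715 0.0917]
knob [ 0.4824 -0.0682  0.0837]
batten [ 0.6772 -0.0853  0.0349]
fence [ 0.6973 -0.1678  0.0414]
table [0.7602 0.0628 0.0589]
green [ 0.2887 -0.226   0.0089]
```

```bash
python3 - <<'E'
from h import *
print(manip.sense()['t'])
E
```

```text
0.2
```

View pics/jig.png

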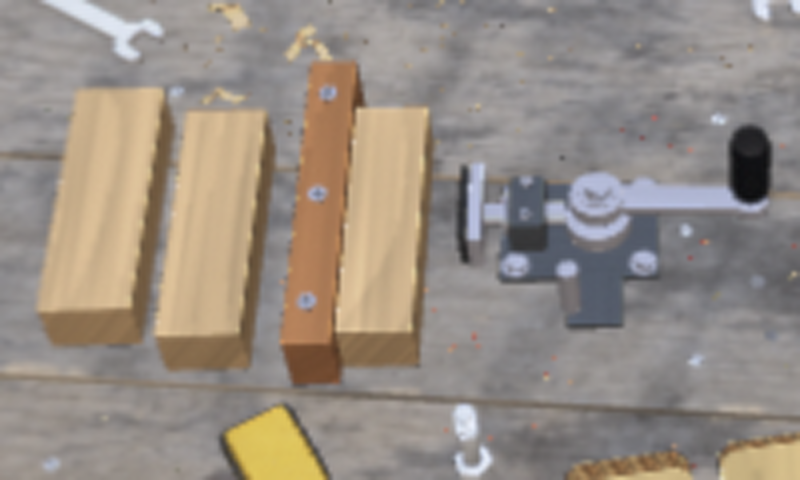

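View pics/rack.png

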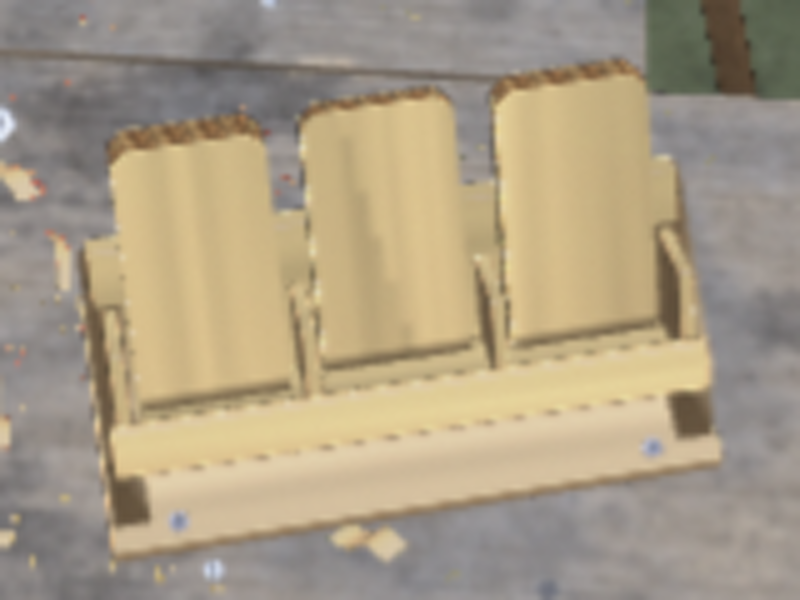

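```bash
python3 - <<'E'
from h import *
s=dict(np.load("side0.npz")); X=cloud(s)
def plane(P):
    c=np.median(P,0)
    for _ in range(4):
        U,S,V=np.linalg.svd(P-c,full_matrices=False); n=V[2]
        d=(P-c)@n; k=abs(d)<max(2*np.std(d),1e-3); P=P[k]; c=P.mean(0)
    return c,n*np.sign(n[2]),np.std((P-c)@n),len(P)
def crp(x0,y0,x1,y1): # crop coords of rack.png
    a=X[260+y0//5:260+y1//5,240+x0//5:240+x1//5].reshape(-1,3); return a[np.isfinite(a[:,0])]
res=[]
for nm,b in dict(L=(135,170,265,380),M=(320,130,450,340),R=(510,110,640,320)).items():
    c,n,sd,N=plane(crp(*b)); res.append((c,n)); print(nm,c.round(4),n.round(4),'tilt',np.degrees(np.arccos(n[2])).round(2),'yaw',np.degrees(np.arctan2(n[1],n[0])).round(2),sd.round(5),N)
n=np.mean([r[1] for r in res],0);n/=np.linalg.norm(n)
print([float((r[0]@n*1000).round(2)) for r in res])
t=X[300:330,170:200].reshape(-1,3);print('table z',np.nanmedian(X[350:390,150:200,2]),np.nanmedian(X[240:260,250:330,2]))
# fence/batten/shoe
m=(X[...,2]>0.03)&(X[...,2]<0.04)
def q(a,b,c,d): # in jig.png coordinates
    return X[170+b//4:170+d//4,120+a//4:120+c//4].reshape(-1,3)
for nm,b in dict(fence=(300,80,350,340),batten=(350,115,425,330),shoe=(462,170,482,250),knob=(735,130,765,150)).items():
    P=q(*b);P=P[np.isfinite(P[:,0])];print(nm,np.percentile(P,[2,50,98],axis=0).round(4).tolist())
E
```

```text
L [0.5845 0.1721 0.09  ] [0.0379 0.8675 0.496 ] tilt 60.26 yaw 87.5 0.00124 934
M [0.5149 0.1676 0.0865] [0.034  0.8663 0.4984] tilt 60.11 yaw 87.75 0.00136 977
R [0.445  0.1742 0.0878] [0.0291 0.8671 0.4973] tilt 60.18 yaw 88.08 0.0014 968
[213.6, 205.67, 209.64]
table z 0.0011648423729174442 0.0019874107951407404
fence [[0.6891, -0.2077, 0.0038], [0.7065, -0.1086, 0.0413], [0.7229, -0.0306, 0.0458]]
batten [[0.6522, -0.1701, 0.0187], [0.6755, -0.1001, 0.0357], [0.6977, -0.0326, 0.0402]]
shoe [[0.6239, -0.1235, 0.0271], [0.6308, -0.0984, 0.0352], [0.6377, -0.0775, 0.0397]]
knob [[0.4763, -0.0986, 0.0646], [0.4836, -0.074, 0.0857], [0.4918, -0.0681, 0.0899]]
```

```bash
python3 - <<'E'
from h import *
st=manip.sense(); T=R.from_quat(st['tool_rot']).as_matrix(); print(T.round(3))
s=manip.snapshot("wrist");M=R.from_rotvec(np.ravel(s["rvec"])).as_matrix()
C=-M.T@np.ravel(s["tvec"]); print('wristcam in tool',(T.T@(C-st['tcp_pos'])).round(4)); print('cam axes (rows) in tool',(M@T).round(3))
s=dict(np.load("side0.npz"));M=R.from_rotvec(np.ravel(s["rvec"])).as_matrix();print(-M.T@np.ravel(s["tvec"]))
E
```

```text
[[-0.911 -0.     0.413]
 [-0.413  0.001 -0.911]
 [-0.    -1.    -0.001]]
wristcam in tool [-0.0686 -0.1266  0.0005]
cam axes (rows) in tool [[ 0.001 -0.     1.   ]
 [ 0.961 -0.276 -0.001]
 [ 0.276  0.961 -0.   ]]
[0.63963395 0.70433685 1.05523541]
```

```bash
cat > go.py <<'E'
import sys
from h import *
def delta(pos,Rt=None):
    st=manip.sense(); T=R.from_quat(st['tool_rot']).as_matrix()
    d=T.T@(np.asarray(pos)-st['tcp_pos'])*100
    rv=np.zeros(3) if Rt is None else R.from_matrix(T.T@Rt).as_rotvec()
    print('cm',d.round(2),'rv',rv.round(3),'deg',np.degrees(np.linalg.norm(rv)).round(1),'t',round(st['t'],2))
def rot(a,z):
    a=np.array(a,float);a/=np.linalg.norm(a);z=np.array(z,float);z-=a*(a@z);z/=np.linalg.norm(z)
    return np.stack([np.cross(a,z),a,z],1)
def show():
    st=manip.sense(); print('t',round(st['t'],2),'p',st['tcp_pos'].round(4),'q',st['q'].round(2),'F',st['force'].round(1),'gap',round(st['finger_gap']*85.4,1))
E
python3 - <<'E'
from go import *
delta([0.62,-0.08,0.24],rot([0,0,-1],[1,0,0]))
s=dict(np.load("side0.npz")); X=cloud(s)
P=X.reshape(-1,3); 
# fence top
P=X[170+80//4:170+340//4,120+300//4:120+350//4].reshape(-1,3); P=P[(P[:,2]>.037)&(P[:,2]<.045)]
c=P.mean(0);print(c,np.linalg.svd(P[:,:2]-c[:2],full_matrices=False)[2][0])
E
```

```text
cm [-53.15   0.82 -29.57] rv [ 1.000e-03 -1.145e+00 -1.000e-03] deg 65.6 t 0.25
[ 0.70672375 -0.11183801  0.04149232] [0.12848422 0.99171155]
```

```bash
python3 -m handwheel '[-53,0.8,-29.6,0,-1.15,0,8.5,-53,0.8,-29.6,0,-1.15,0,8.5,-53,0.8,-29.6,0,-1.15,0,8.5,-53,0.8,-29.6,0,-1.15,0,8.5,-53,0.8,-29.6,0,-1.15,0,8.5,-53,0.8,-29.6,0,-1.15,0,8.5,-53,0.8,-29.6,0,-1.15,0,8.5,-53,0.8,-29.6,0,-1.15,0,8.5,-53,0.8,-29.6,0,-1.15,0,8.5,-53,0.8,-29.6,0,-1.15,0,8.5]' 40
python3 - <<'E'
from go import *
show()
delta([0.62,-0.08,0.24],rot([0,0,-1],[np.cos(.13),-np.sin(.13),0]))
E
```

```text
t: 1.08
tcp_pos: [0.5064, -0.2321, 0.2429]
tool_rot: [-0.502, 0.498, -0.498, 0.502]
force: [0.3, -0.2, -0.3]
finger_gap: 0.998
t 1.08 p [ 0.5064 -0.2321  0.2429] q [-0.63  0.44  1.61  0.    1.09 -0.64] F [ 0.3 -0.2 -0.3] gap 85.2
cm [-15.1    0.29  11.5 ] rv [-0.    0.14  0.  ] deg 8.0 t 1.08
```

```bash
python3 -m handwheel '[-15.1,0.3,11.5,0,0.14,0,8.5,-15.1,0.3,11.5,0,0.14,0,8.5,-15.1,0.3,11.5,0,0.14,0,8.5,-15.1,0.3,11.5,0,0.14,0,8.5,-15.1,0.3,11.5,0,0.14,0,8.5,-15.1,0.3,11.5,0,0.14,0,8.5,-15.1,0.3,11.5,0,0.14,0,8.5]' 
python3 - <<'E'
from go import *
show()
s=manip.snapshot("wrist"); np.savez("w1.npz",**s); crop(s,0,0,640,480,1.25,"pics/w1.png")
show()
E
```

```text
t: 1.67
tcp_pos: [0.6201, -0.0808, 0.2394]
tool_rot: [-0.466, 0.532, -0.532, 0.466]
force: [-1.2, -0.3, -0.7]
finger_gap: 0.994
t 1.67 p [ 0.6201 -0.0808  0.2394] q [-0.31  0.54  1.44 -0.    1.16 -0.18] F [-1.2 -0.3 -0.7] gap 84.9
t 1.72 p [ 0.6194 -0.082   0.2394] q [-0.31  0.54  1.44 -0.    1.16 -0.18] F [ 0.4 -0.8 -0.8] gap 84.8
```

View pics/w1.png

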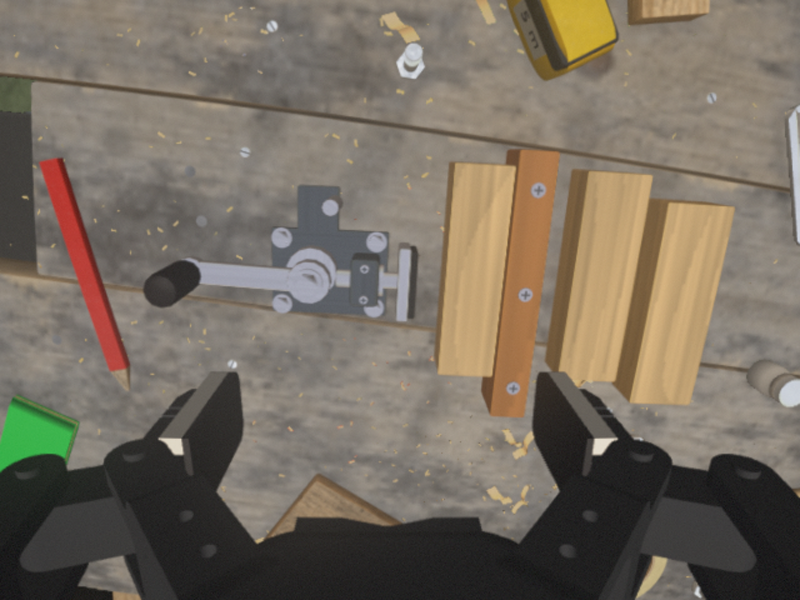

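```bash
python3 - <<'E'
from go import *
show()
s=manip.snapshot("wrist"); np.savez("w2.npz",**s); crop(s,300,110,460,345,2.5,"pics/w2a.png");crop(s,100,140,350,270,3.2,"pics/w2b.png")
show()
E
```

```text
t 1.72 p [ 0.6194 -0.082   0.2394] q [-0.31  0.54  1.44 -0.    1.16 -0.18] F [ 0.4 -0.8 -0.8] gap 84.8
t 1.77 p [ 0.6191 -0.0829  0.2395] q [-0.31  0.54  1.44 -0.    1.16 -0.18] F [ 0.5 -0.5 -0.4] gap 85.1
```

View pics/w2a.png

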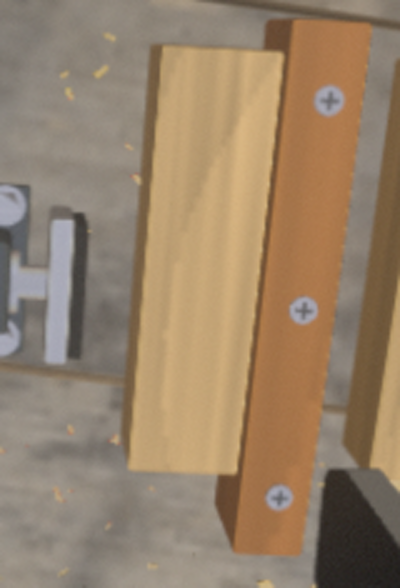

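View pics/w2b.png

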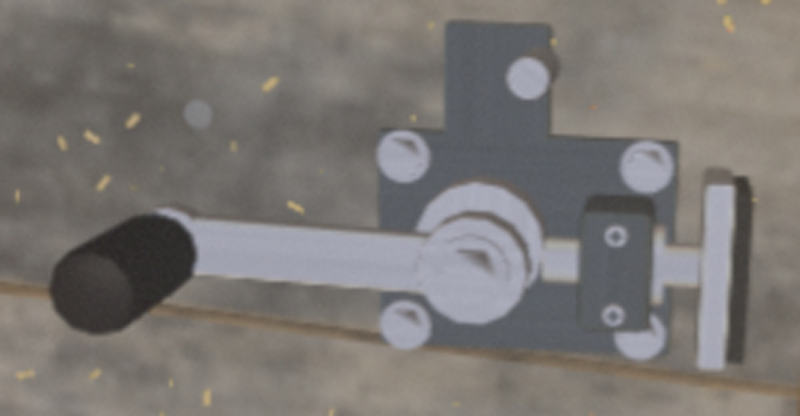

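```bash
cat > fitjig.py <<'E'
from go import *
from scipy.optimize import least_squares
s=dict(np.load("w2.npz"))
A=lambda a,b:(300+(a+.5)/2.5-.5,110+(b+.5)/2.5-.5)
B=lambda a,b:(100+(a+.5)/3.2-.5,140+(b+.5)/3.2-.5)
obs=np.array([A(296,20),A(236,553),B(750,178),B(745,362)])
mod=np.array([[.0598,.095,.04],[.0598,-.095,.04],[0,.026,.034],[0,-.026,.034]])
def W(p,m):
    c,sn=np.cos(p[2]),np.sin(p[2]); m=np.atleast_2d(m)
    return np.c_[p[0]+c*m[:,0]-sn*m[:,1],p[1]+sn*m[:,0]+c*m[:,1],m[:,2]]
f=lambda p:(px(s,W(p,mod))-obs).ravel()
r=least_squares(f,[.64,-.1,-.13]);print(r.x.round(4),r.fun.reshape(-1,2).round(2))
# rays at height
def ray(s,uv,z):
    n=cv2.undistortPoints(np.array([[uv]],float),s["camera_matrix"],np.array([s["k1"],0,0,0.])).ravel()
    M=R.from_rotvec(np.ravel(s["rvec"])).as_matrix();C=-M.T@np.ravel(s["tvec"]);d=M.T@np.array([*n,1.]);return C+d*(z-C[2])/d[2]
def J(p,P):
    c,sn=np.cos(p[2]),np.sin(p[2]);d=P[:2]-p[:2];return np.array([c*d[0]+sn*d[1],-sn*d[0]+c*d[1]])
for n,uv,z in [('batTL',A(160,46),.034),('batBL',A(129,471),.034),('batTR',A(284,52),.034),('batBR',A(237,473),.034),('fTR',A(372,24),.04),('fBR',A(302,553),.04),('knob',B(93,293),.084),('bolt',B(487,258),.05)]:
    P=ray(s,uv,z);print(n,P.round(4),J(r.x,P).round(4))
E
python3 fitjig.py
```

```text
[ 0.6361 -0.1045 -0.1827] [[-0.37 -2.14]
 [-1.56 -0.36]
 [ 2.09  0.97]
 [-0.27  1.78]]
batTL [ 0.6695 -0.0263  0.034 ] [0.0186 0.0829]
batBL [ 0.6437 -0.174   0.034 ] [ 0.0201 -0.0669]
batTR [ 0.7093 -0.0334  0.034 ] [0.0591 0.0832]
batBR [ 0.6827 -0.1802  0.034 ] [ 0.0596 -0.0659]
fTR [ 0.7364 -0.0278  0.04  ] [0.0847 0.0936]
fBR [ 0.7033 -0.2128  0.04  ] [ 0.0857 -0.0943]
knob [ 0.4832 -0.0744  0.084 ] [-0.1558  0.0018]
bolt [ 0.5697 -0.0863  0.05  ] [-0.0686  0.0058]
```

```bash
cat >> fitjig.py <<'E'
print('---')
pts={n:ray(s,uv,z) for n,uv,z in [('sT',B(750,178),.034),('sB',B(745,362),.034),('lT',B(706,180),.034),('lB',B(698,368),.034),('fT',A(296,20),.04),('fB',A(236,553),.04)]}
for a,b in [('sT','sB'),('lT','lB'),('fT','fB')]:
    d=pts[a]-pts[b];print(a,np.hypot(*d[:2]).round(4),'yaw',(-np.arctan2(d[0],d[1])).round(4),((pts[a]+pts[b])/2).round(4))
p=[.637,-.104,-.177]
for n in pts: print(n,J(p,pts[n]).round(4))
E
python3 fitjig.py | sed -n '/---/,$p'; python3 - <<'E'
from go import *
s=dict(np.load("side0.npz"));s1=s
import fitjig as F
p=[.637,-.104,-.177]
im=s["frame"][:,:,::-1].copy()
big=cv2.resize(im[170:290,120:320],None,fx=4,fy=4,interpolation=cv2.INTER_CUBIC)
for m in [[.0598,.095,.04],[.0598,-.095,.04],[0,.026,.034],[0,-.026,.034],[-.156,.0018,.084],[.0198,.083,.034],[.0198,-.067,.034]]:
    q=(px(s,F.W(p,m))[0]-[120,170]+.5)*4-.5; cv2.circle(big,tuple(int(v) for v in q),3,(0,0,255),-1)
cv2.imwrite("pics/jigov.png",big)
E
```

```text
---
sT 0.0511 yaw -0.1445 [ 0.6355 -0.1032  0.034 ]
lT 0.0524 yaw -0.1691 [ 0.6232 -0.1027  0.034 ]
fT 0.1887 yaw -0.1773 [ 0.6957 -0.1165  0.04  ]
sT [-0.0024  0.0261]
sB [-0.0008 -0.025 ]
lT [-0.014   0.0251]
lB [-0.0136 -0.0273]
fT [0.06   0.0924]
fB [ 0.06   -0.0963]
[ 0.6361 -0.1045 -0.1827] [[-0.37 -2.14]
 [-1.56 -0.36]
 [ 2.09  0.97]
 [-0.27  1.78]]
batTL [ 0.6695 -0.0263  0.034 ] [0.0186 0.0829]
batBL [ 0.6437 -0.174   0.034 ] [ 0.0201 -0.0669]
batTR [ 0.7093 -0.0334  0.034 ] [0.0591 0.0832]
batBR [ 0.6827 -0.1802  0.034 ] [ 0.0596 -0.0659]
fTR [ 0.7364 -0.0278  0.04  ] [0.0847 0.0936]
fBR [ 0.7033 -0.2128  0.04  ] [ 0.0857 -0.0943]
knob [ 0.4832 -0.0744  0.084 ] [-0.1558  0.0018]
bolt [ 0.5697 -0.0863  0.05  ] [-0.0686  0.0058]
---
sT 0.0511 yaw -0.1445 [ 0.6355 -0.1032  0.034 ]
lT 0.0524 yaw -0.1691 [ 0.6232 -0.1027  0.034 ]
fT 0.1887 yaw -0.1773 [ 0.6957 -0.1165  0.04  ]
sT [-0.0024  0.0261]
sB [-0.0008 -0.025 ]
lT [-0.014   0.0251]
lB [-0.0136 -0.0273]
fT [0.06   0.0924]
fB [ 0.06   -0.0963]
```

View pics/jigov.png

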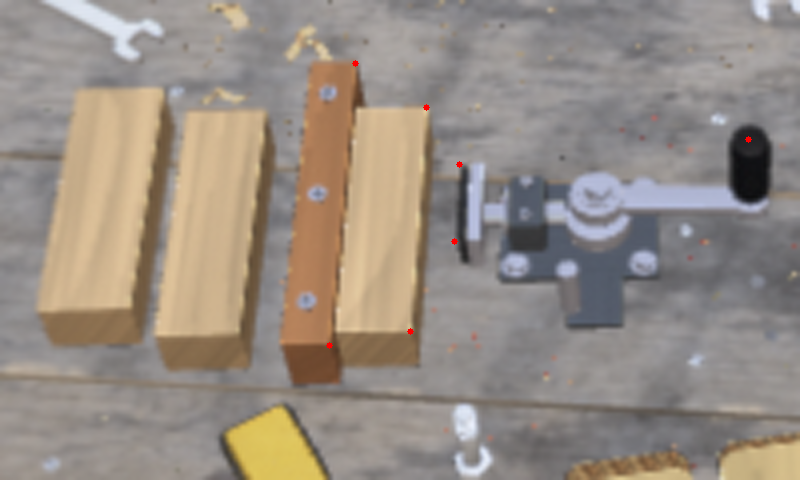

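```bash
cat > rackfit.py <<'E'
from go import *
s=dict(np.load("side0.npz")); X=cloud(s).reshape(-1,3); X=X[np.isfinite(X[:,0])]
yaw=np.radians(87.8); ex=np.array([np.cos(yaw),np.sin(yaw),0]); ey=np.array([-np.sin(yaw),np.cos(yaw),0]); ez=np.array([0,0,1.])
c,sn=np.cos(np.pi/6),np.sin(np.pi/6)
n=c*ex+sn*ez; up=-sn*ex+c*ez
if __name__=="__main__":
    cs=dict(L=[.5845,.1721,.09],M=[.5149,.1676,.0865],R=[.445,.1742,.0878])
    for k,v in cs.items():
        v=np.array(v); d=X-v; a=d@n; m=(abs(a)<.003)&(abs(d@ey)<.034)&(abs(d@up)<.09)
        q=d[m]; yy=q@ey; uu=q@up
        yc=(np.percentile(yy,1)+np.percentile(yy,99))/2
        print(k,'n.c',(v@n).round(4),'w',np.percentile(yy,[1,99]).round(4),'u',np.percentile(uu,[1,99]).round(4),'ycent',(v@ey+yc).round(4),'utop',(v@up+np.percentile(uu,99.5)).round(4))
E
python3 rackfit.py
```

```text
L n.c 0.2134 w [-0.0273  0.0282] u [-0.0889  0.0549] ycent -0.577 utop 0.0362
M n.c 0.2054 w [-0.0272  0.0302] u [-0.0886  0.0544] ycent -0.5066 utop 0.0361
R n.c 0.2094 w [-0.0269  0.0312] u [-0.0892  0.055 ] ycent -0.4358 utop 0.0361
```

```bash
cat >> rackfit.py <<'E'
yc=dict(L=-.577,M=-.5066,R=-.4358)
def K(b): return n*.1954+up*(-.0739)+ey*yc[b]-np.array([0,0,.0015])
Rr=rot(-up,n)
def grasp(b,th,off=0,h=.084): return K(b)+up*(h+off)+n*th/2
if __name__=="__main__":
    print(K('M').round(4),'pre',grasp('M',.01,.09).round(4)); show(); delta(grasp('M',.01,.09),Rr)
E
python3 rackfit.py|tail -3
```

```text
[0.5141 0.1866 0.0322] pre [0.511  0.104  0.1854]
t 1.77 p [ 0.6191 -0.0829  0.2395] q [-0.31  0.54  1.44 -0.    1.16 -0.18] F [ 0.5 -0.5 -0.4] gap 85.1
cm [-17.06   5.42 -13.22] rv [ 0.397 -1.626  0.435] deg 99.1 t 1.77
```

```bash
python3 -m handwheel '[-17,2,-13.2,0.4,-1.63,0.44,5,-17,2,-13.2,0.4,-1.63,0.44,5,-17,2,-13.2,0.4,-1.63,0.44,5,-17,2,-13.2,0.4,-1.63,0.44,5,-17,2,-13.2,0.4,-1.63,0.44,5,-17,2,-13.2,0.4,-1.63,0.44,5,-17,2,-13.2,0.4,-1.63,0.44,5,-17,2,-13.2,0.4,-1.63,0.44,5,-17,2,-13.2,0.4,-1.63,0.44,5,-17,2,-13.2,0.4,-1.63,0.44,5]'; python3 rackfit.py|tail -2
```

```text
t: 2.6
tcp_pos: [0.5112, 0.1024, 0.2203]
tool_rot: [-0.528, 0.172, -0.178, 0.812]
force: [0.3, -0.0, 0.4]
finger_gap: 0.586
t 2.6 p [0.5112 0.1024 0.2203] q [-0.24  0.41  1.84  0.51  0.94 -1.62] F [ 0.3 -0.   0.4] gap 50.1
cm [ 0.22  3.26 -1.23] rv [ 0.105 -0.447  0.121] deg 27.2 t 2.6
```

```bash
python3 -m handwheel '[0.2,3.2,-1.2,0.105,-0.447,0.121,5,0.2,3.2,-1.2,0.105,-0.447,0.121,5,0.2,3.2,-1.2,0.105,-0.447,0.121,5,0.2,3.2,-1.2,0.105,-0.447,0.121,5,0.2,3.2,-1.2,0.105,-0.447,0.121,5,0.2,3.2,-1.2,0.105,-0.447,0.121,5,0.2,3.2,-1.2,0.105,-0.447,0.121,5]'; python3 - <<'E'
from rackfit import *
show(); delta(grasp('M',.01,0),Rr)
s=manip.snapshot("wrist"); np.savez("w3.npz",**s); im=s["frame"][:,:,::-1].copy()
for b,t in [('M',.01),('R',.014),('L',.018)]:
    for q in [K(b),K(b)+n*t+up*.008-ey*.028,K(b)+n*t+up*.11-ey*.028,K(b)+n*t+up*.11+ey*.028,K(b)+up*.11+ey*.028,K(b)+up*.11-ey*.028]:
        cv2.circle(im,tuple(int(round(v)) for v in px(s,q)[0]),3,(0,0,255),-1)
cv2.imwrite("pics/w3.png",im)
E
```

```text
t: 3.18
tcp_pos: [0.5111, 0.1047, 0.1859]
tool_rot: [-0.501, 0.012, -0.019, 0.865]
force: [0.5, 0.2, -0.4]
finger_gap: 0.586
t 3.18 p [0.5111 0.1047 0.1859] q [-0.29  0.52  1.82  0.6   1.03 -2.19] F [ 0.5  0.2 -0.4] gap 50.0
cm [-0.02  9.   -0.07] rv [ 0.002 -0.007  0.001] deg 0.4 t 3.18
```

View pics/w3.png

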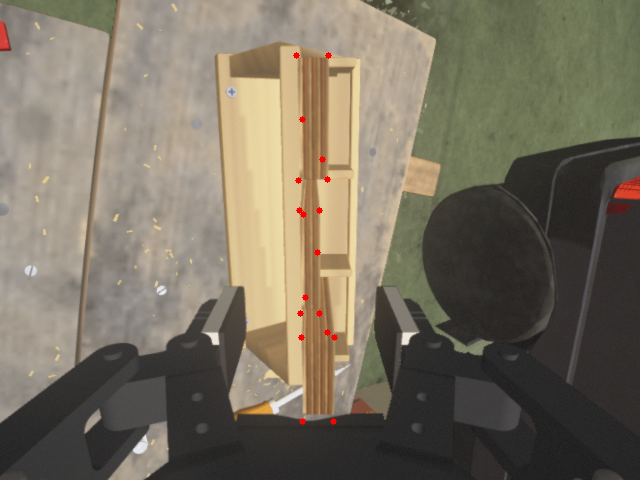

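```bash
python3 -m handwheel '[0,3,0,0,0,0,5,0,6,0,0,0,0,5,0,8,0,0,0,0,5,0,9,0,0,0,0,5,0,9,0,0,0,0,5,0,9,0,0,0,0,5]' 40; python3 - <<'E'
from rackfit import *
show(); delta(grasp('M',.01,0),Rr)
E
```

```text
t: 3.73
tcp_pos: [0.513, 0.1506, 0.1079]
tool_rot: [-0.5, 0.011, -0.017, 0.866]
force: [0.2, 0.7, -0.5]
finger_gap: 0.59
t 3.73 p [0.513  0.1506 0.1079] q [-0.2   0.67  1.86  0.72  0.85 -2.28] F [ 0.2  0.7 -0.5] gap 50.4
cm [-0.03 -0.04 -0.17] rv [ 0.001 -0.003 -0.   ] deg 0.2 t 3.73
```

Fingers straddle the 10 mm packer; close.

```bash
python3 -m handwheel '[0,0,-0.1,0,0,0,2,0,0,-0.1,0,0,0,1.4,0,0,-0.1,0,0,0,0.5,0,0,-0.1,0,0,0,0.5,0,0,-0.1,0,0,0,0.5,0,0,-0.1,0,0,0,0.5,0,0,-0.1,0,0,0,0.5]' 40; python3 - <<'E'
from rackfit import *
show(); delta(grasp('M',.01,0),Rr)
s=manip.snapshot("wrist");np.savez("w4.npz",**s);cv2.imwrite("pics/w4.png",s["frame"][:,:,::-1])
E
```

```text
t: 4.32
tcp_pos: [0.5138, 0.1493, 0.1083]
tool_rot: [-0.5, 0.011, -0.018, 0.866]
force: [-0.5, -1.7, 6.3]
finger_gap: 0.109
t 4.32 p [0.5138 0.1493 0.1083] q [-0.2   0.67  1.86  0.72  0.85 -2.28] F [-0.5 -1.7  6.3] gap 9.3
cm [-0.11  0.06 -0.08] rv [ 0.    -0.003  0.002] deg 0.2 t 4.32
```

View pics/w4.png

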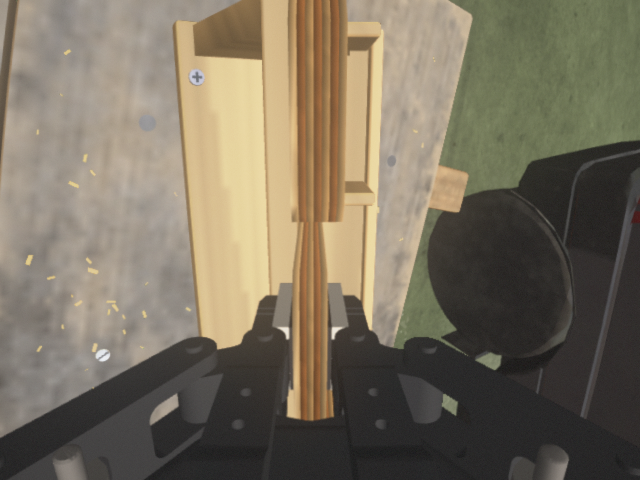

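```bash
python3 -m handwheel '[0,-1,0,0,0,0,0.5,0,-3,0,0,0,0,0.5,0,-6,0,0,0,0,0.5,0,-9,0,0,0,0,0.5,0,-12,0,0,0,0,0.5,0,-12,0,0,0,0,0.5]'; cat > jig.py <<'E'
from rackfit import *
pj=np.array([.6365,-.104,-.177])
jx=np.array([np.cos(pj[2]),np.sin(pj[2]),0]); jy=np.array([-np.sin(pj[2]),np.cos(pj[2]),0])
Rj=rot([0,0,-1],jx)
def jpt(x,y,z): return np.array([pj[0],pj[1],0])+jx*x+jy*y+np.array([0,0,z])
def injig(P): d=np.asarray(P)-[pj[0],pj[1],0]; return np.array([d@jx,d@jy,d[2]])
E
python3 - <<'E'
from jig import *
d=np.array([0.5138,0.1493,0.1083])-K('M'); print('h',d@up,'lat',d@ey,'n',d@n)
show(); delta(jpt(.0098,0,.19),Rj)
E
```

```text
t: 4.87
tcp_pos: [0.5139, 0.0864, 0.2154]
tool_rot: [-0.502, 0.008, -0.021, 0.864]
force: [1.1, 0.3, -0.9]
finger_gap: 0.108
h 0.0845327844708946 lat -0.001089986555010384 n 0.00578347707048123
t 4.87 p [0.5139 0.0864 0.2154] q [-0.32  0.47  1.79  0.57  1.09 -2.17] F [ 1.1  0.3 -0.9] gap 9.2
cm [ 14.04  -6.91 -17.48] rv [-0.392  1.663 -0.434] deg 101.0 t 4.87
```

```bash
python3 -m handwheel '[14,-6.9,-17.5,-0.39,1.66,-0.43,0.5,14,-6.9,-17.5,-0.39,1.66,-0.43,0.5,14,-6.9,-17.5,-0.39,1.66,-0.43,0.5,14,-6.9,-17.5,-0.39,1.66,-0.43,0.5,14,-6.9,-17.5,-0.39,1.66,-0.43,0.5,14,-6.9,-17.5,-0.39,1.66,-0.43,0.5,14,-6.9,-17.5,-0.39,1.66,-0.43,0.5,14,-6.9,-17.5,-0.39,1.66,-0.43,0.5,14,-6.9,-17.5,-0.39,1.66,-0.43,0.5,14,-6.9,-17.5,-0.39,1.66,-0.43,0.5]'; python3 - <<'E'
from jig import *
show(); delta(jpt(.0098,0,.18),Rj)
E
```

```text
t: 5.7
tcp_pos: [0.6418, -0.1022, 0.1823]
tool_rot: [-0.51, 0.42, -0.414, 0.626]
force: [-0.3, 0.6, -1.0]
finger_gap: 0.111
t 5.7 p [ 0.6418 -0.1022  0.1823] q [-0.4   0.62  1.48  0.19  1.02 -0.8 ] F [-0.3  0.6 -1. ] gap 9.4
cm [0.49 0.22 0.28] rv [-0.1    0.479 -0.133] deg 29.1 t 5.7
```

```bash
python3 -m handwheel '[0.5,0.2,0.3,-0.1,0.479,-0.133,0.5,0.5,0.2,0.3,-0.1,0.479,-0.133,0.5,0.5,0.2,0.3,-0.1,0.479,-0.133,0.5,0.5,0.2,0.3,-0.1,0.479,-0.133,0.5,0.5,0.2,0.3,-0.1,0.479,-0.133,0.5,0.5,0.2,0.3,-0.1,0.479,-0.133,0.5,0.5,0.2,0.3,-0.1,0.479,-0.133,0.5,0.5,0.2,0.3,-0.1,0.479,-0.133,0.5]'; python3 - <<'E'
from jig import *
show(); delta(jpt(.0098,0,.18),Rj)
s=manip.snapshot("wrist");np.savez("w5.npz",**s);cv2.imwrite("pics/w5.png",s["frame"][:,:,::-1])
s=manip.snapshot("side");crop(s,190,130,310,250,5,"pics/s5.png")
E
```

```text
t: 6.37
tcp_pos: [0.6469, -0.1059, 0.1809]
tool_rot: [0.455, -0.54, 0.541, -0.457]
force: [0.5, -0.6, -1.4]
finger_gap: 0.115
t 6.37 p [ 0.6469 -0.1059  0.1809] q [-0.33  0.64  1.41  0.    1.08 -0.17] F [ 0.5 -0.6 -1.4] gap 9.8
cm [-0.    0.09 -0.08] rv [-0.003  0.008 -0.002] deg 0.5 t 6.37
```

View pics/w5.png

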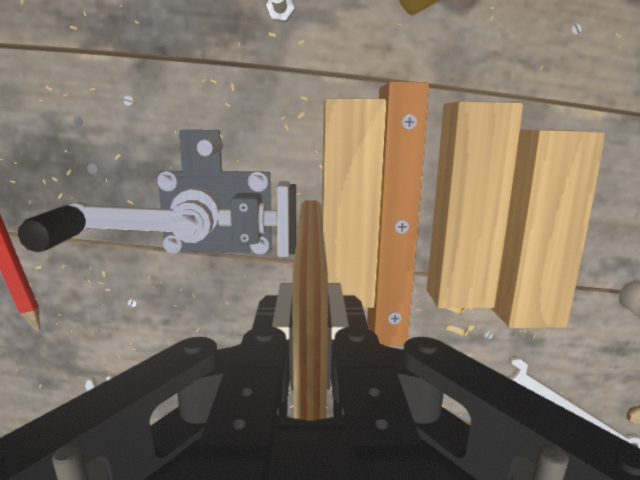

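View pics/s5.png

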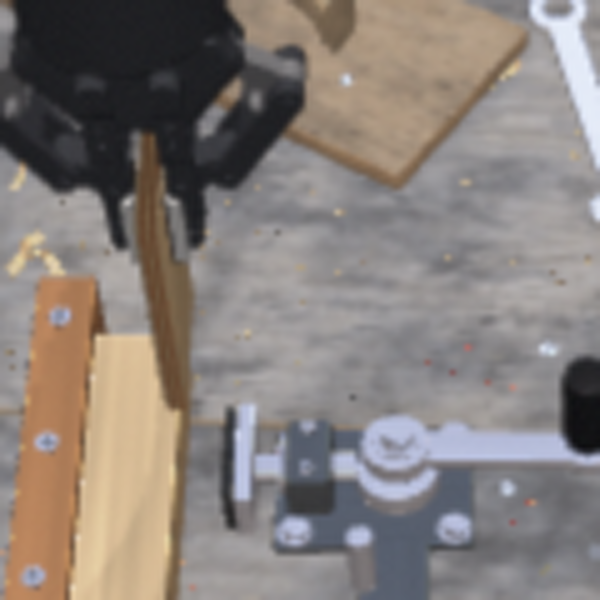

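```bash
python3 -m handwheel '[0,3,0,0,0.008,0,0.5,0,5,0,0,0.008,0,0.5,0,7,0,0,0.008,0,0.5,0,8,0,0,0.008,0,0.5,0,9,0,0,0.008,0,0.5,0,9.2,0,0,0.008,0,0.5,0,9.3,0,0,0.008,0,0.5]'; python3 - <<'E'
from jig import *
show(); delta(jpt(.0098,0,.0845),Rj)
s=manip.snapshot("wrist");cv2.imwrite("pics/w6.png",s["frame"][:,:,::-1])
s=manip.snapshot("side");crop(s,190,130,310,250,5,"pics/s6.png")
E
```

```text
t: 7.05
tcp_pos: [0.6479, -0.1057, 0.0881]
tool_rot: [0.452, -0.542, 0.543, -0.455]
force: [-1.3, 0.4, -0.8]
finger_gap: 0.111
t 7.05 p [ 0.6479 -0.1057  0.0881] q [-0.33  0.76  1.47  0.    0.91 -0.16] F [-1.3  0.4 -0.8] gap 9.5
cm [ 0.03  0.36 -0.18] rv [-0.003 -0.001 -0.002] deg 0.2 t 7.05
```

View pics/w6.png

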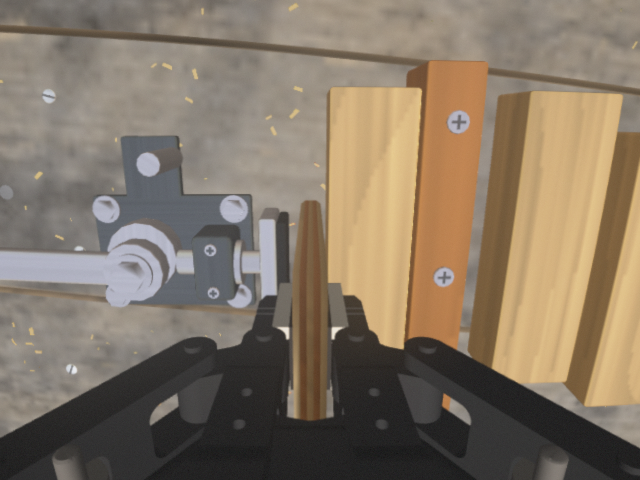

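View pics/s6.png

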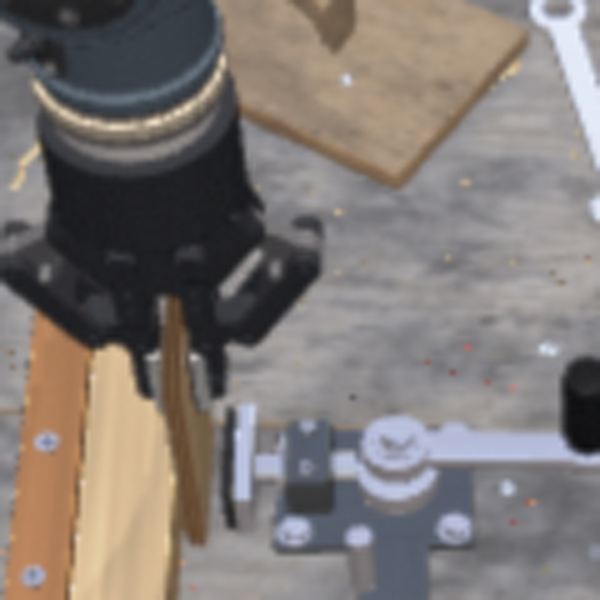

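```bash
python3 -m handwheel '[0,0.2,-0.1,0,0,0,0.5,0,0.3,-0.1,0,0,0,0.5,0,0.35,-0.1,0,0,0,0.5,0,0.35,-0.1,0,0,0,0.5]'; python3 -m handwheel '[0,0.1,0,0,0,0,0.5,0,0.1,0,0,0,0,0.5]'; python3 - <<'E'
from jig import *
show()
E
```

```text
t: 7.48
tcp_pos: [0.6471, -0.1054, 0.0854]
tool_rot: [0.452, -0.542, 0.543, -0.455]
force: [-0.2, -0.7, 1.4]
finger_gap: 0.111
t: 7.65
tcp_pos: [0.6472, -0.1053, 0.0854]
tool_rot: [0.452, -0.542, 0.543, -0.455]
force: [-1.2, 0.6, 6.9]
finger_gap: 0.111
t 7.65 p [ 0.6472 -0.1053  0.0854] q [-0.33  0.77  1.47  0.    0.9  -0.16] F [-1.2  0.6  6.9] gap 9.5
```

```bash
python3 -m handwheel '[0,-0.15,0,0,0,0,0.5,0,-0.15,0.2,0,0,0,0.5,0,-0.15,0.4,0,0,0,0.5,0,-0.15,0.4,0,0,0,0.5,0,-0.15,0.4,0,0,0,0.5]';  python3 -m handwheel '[0,0,-0.2,0,0,0,0.5,0,0,-0.4,0,0,0,0.5,0,0,-0.6,0,0,0,0.5,0,0,-0.8,0,0,0,0.5,0,0,-0.8,0,0,0,0.5]'; python3 - <<'E'
from jig import *
show()
E
```

```text
t: 8.07
tcp_pos: [0.651, -0.1061, 0.0854]
tool_rot: [0.452, -0.542, 0.543, -0.455]
force: [-1.0, -0.1, 3.7]
finger_gap: 0.117
t: 8.48
tcp_pos: [0.6427, -0.1047, 0.0854]
tool_rot: [0.452, -0.542, 0.543, -0.455]
force: [1.1, -0.9, 2.5]
finger_gap: 0.109
t 8.48 p [ 0.6427 -0.1047  0.0854] q [-0.33  0.76  1.48  0.    0.89 -0.16] F [ 1.1 -0.9  2.5] gap 9.3
```

```bash
python3 -m handwheel '[0,-0.2,0.4,0,0,0,0.5,0,-2,0.4,0,0,0,0.5,0,-5,0.4,0,0,0,0.5,0,-8,0.4,0,0,0,0.5,0,-12,0.4,0,0,0,0.5]'; python3 - <<'E'
from jig import *
show(); delta(grasp('M',.01,.12,.0855),Rr)
E
```

```text
t: 8.9
tcp_pos: [0.6443, -0.1047, 0.2034]
tool_rot: [-0.454, 0.544, -0.541, 0.453]
force: [1.1, -1.1, -0.9]
finger_gap: 0.112
t 8.9 p [ 0.6443 -0.1047  0.2034] q [-0.33  0.62  1.4   0.    1.13 -0.16] F [ 1.1 -1.1 -0.9] gap 9.5
cm [-16.61  -0.8  -16.61] rv [ 0.389 -1.669  0.441] deg 101.4 t 8.9
```

```bash
python3 -m handwheel '[-16.6,-4.5,-16.6,0.39,-1.67,0.44,0.5,-16.6,-4.5,-16.6,0.39,-1.67,0.44,0.5,-16.6,-4.5,-16.6,0.39,-1.67,0.44,0.5,-16.6,-4.5,-16.6,0.39,-1.67,0.44,0.5,-16.6,-4.5,-16.6,0.39,-1.67,0.44,0.5,-16.6,-4.5,-16.6,0.39,-1.67,0.44,0.5,-16.6,-4.5,-16.6,0.39,-1.67,0.44,0.5,-16.6,-4.5,-16.6,0.39,-1.67,0.44,0.5,-16.6,-4.5,-16.6,0.39,-1.67,0.44,0.5,-16.6,-4.5,-16.6,0.39,-1.67,0.44,0.5]'; python3 - <<'E'
from jig import *
show(); delta(grasp('M',.01,.12,.0855),Rr)
E
```

```text
t: 9.73
tcp_pos: [0.5115, 0.0879, 0.25]
tool_rot: [-0.529, 0.182, -0.192, 0.806]
force: [-0.2, 0.4, -1.6]
finger_gap: 0.11
t 9.73 p [0.5115 0.0879 0.25  ] q [-0.26  0.36  1.81  0.47  1.   -1.55] F [-0.2  0.4 -1.6] gap 9.4
cm [ 0.23  3.45 -1.43] rv [ 0.114 -0.48   0.135] deg 29.3 t 9.73
```

```bash
python3 -m handwheel '[0.2,3,-1.4,0.114,-0.48,0.135,0.5,0.2,3,-1.4,0.114,-0.48,0.135,0.5,0.2,3,-1.4,0.114,-0.48,0.135,0.5,0.2,3,-1.4,0.114,-0.48,0.135,0.5,0.2,3,-1.4,0.114,-0.48,0.135,0.5,0.2,3,-1.4,0.114,-0.48,0.135,0.5,0.2,3,-1.4,0.114,-0.48,0.135,0.5,0.2,3,-1.4,0.114,-0.48,0.135,0.5]'; cat > pk.py <<'E'
from jig import *
PM=np.array([0.5138,0.1493,0.1083])
E
python3 - <<'E'
from pk import *
show(); delta(PM+n*.001+up*.01,Rr);delta(PM+n*.001,Rr)
s=manip.snapshot("wrist");cv2.imwrite("pics/w7.png",s["frame"][:,:,::-1])
E
```

```text
t: 10.4
tcp_pos: [0.5102, 0.0865, 0.2168]
tool_rot: [-0.5, 0.012, -0.019, 0.866]
force: [-0.6, -0.6, -1.7]
finger_gap: 0.112
t 10.4 p [0.5102 0.0865 0.2168] q [-0.33  0.47  1.79  0.57  1.11 -2.17] F [-0.6 -0.6 -1.7] gap 9.6
cm [ 0.1  11.54  0.14] rv [ 0.001 -0.007  0.002] deg 0.4 t 10.4
cm [ 0.1  12.54  0.14] rv [ 0.001 -0.007  0.002] deg 0.4 t 10.4
```

View pics/w7.png

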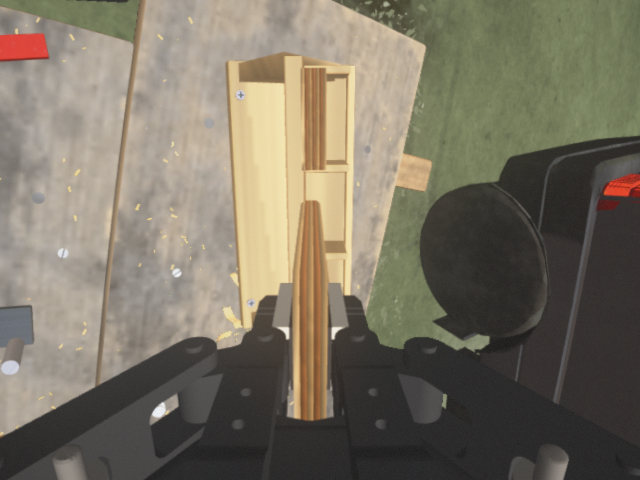

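```bash
python3 -m handwheel '[0.1,3,0.25,0,-0.007,0,0.5,0.1,6,0.25,0,-0.007,0,0.5,0.1,8.5,0.25,0,-0.007,0,0.5,0.1,10.5,0.25,0,-0.007,0,0.5,0.1,11.5,0.25,0,-0.007,0,0.5,0.1,12,0.25,0,-0.007,0,0.5,0.1,12.2,0.25,0,-0.007,0,0.5]'; python3 - <<'E'
from pk import *
show(); delta(PM,Rr)
E
```

```text
t: 11.03
tcp_pos: [0.5142, 0.1496, 0.1122]
tool_rot: [-0.5, 0.009, -0.017, 0.866]
force: [-0.6, 0.2, -0.1]
finger_gap: 0.109
t 11.03 p [0.5142 0.1496 0.1122] q [-0.2   0.66  1.86  0.71  0.85 -2.27] F [-0.6  0.2 -0.1] gap 9.3
cm [-0.04  0.32 -0.22] rv [0.001 0.001 0.002] deg 0.1 t 11.03
```

```bash
python3 -m handwheel '[0,0.2,-0.1,0,0,0,0.5,0,0.35,-0.15,0,0,0,0.5,0,0.35,-0.15,0,0,0,0.5]'; python3 - <<'E'
from pk import *
show(); delta(PM,Rr)
E
```

```text
t: 11.28
tcp_pos: [0.5149, 0.1492, 0.1091]
tool_rot: [-0.501, 0.008, -0.018, 0.865]
force: [0.4, 0.1, -0.5]
finger_gap: 0.113
t 11.28 p [0.5149 0.1492 0.1091] q [-0.2   0.66  1.86  0.72  0.85 -2.28] F [ 0.4  0.1 -0.5] gap 9.6
cm [-0.11  0.07 -0.03] rv [0.001 0.001 0.004] deg 0.3 t 11.28
```

```bash
python3 -m handwheel '[0,0.15,0,0,0,0,0.5,0,0.15,0,0,0,0,0.5]'; python3 -m handwheel '[0,0,0,0,0,0,2,0,0,0,0,0,0,3,0,0,0,0,0,0,5,0,0,0,0,0,0,5,0,0,0,0,0,0,5]'; python3 - <<'E'
from pk import *
show(); delta(PM,Rr)
s=manip.snapshot("wrist");cv2.imwrite("pics/w8.png",s["frame"][:,:,::-1])
E
```

```text
t: 11.45
tcp_pos: [0.5152, 0.1496, 0.1085]
tool_rot: [-0.501, 0.008, -0.018, 0.865]
force: [-1.0, -3.5, 5.1]
finger_gap: 0.112
t: 11.87
tcp_pos: [0.5143, 0.1505, 0.1073]
tool_rot: [-0.5, 0.009, -0.017, 0.866]
force: [0.1, 0.8, -0.1]
finger_gap: 0.586
t 11.87 p [0.5143 0.1505 0.1073] q [-0.2   0.67  1.86  0.72  0.84 -2.28] F [ 0.1  0.8 -0.1] gap 50.1
cm [-0.04 -0.15 -0.05] rv [0.001 0.001 0.002] deg 0.2 t 11.87
```

View pics/w8.png

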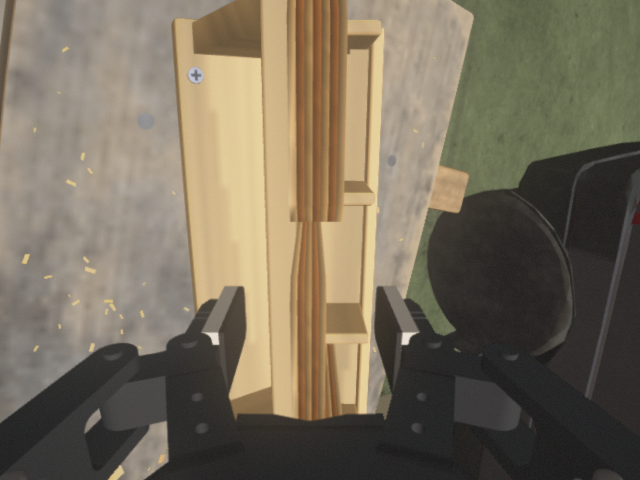

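```bash
python3 -m handwheel '[0,-3,0,0,0,0,5,0,-7,0,0,0,0,5,0,-8,0,0,0,0,5]'; python3 - <<'E'
from pk import *
PL=PM-ey*.0715+n*.004
show(); delta(PL+up*.08,Rr);delta(PL,Rr)
E
```

```text
t: 12.17
tcp_pos: [0.5147, 0.1086, 0.1796]
tool_rot: [-0.501, 0.006, -0.02, 0.865]
force: [1.9, -0.2, 0.2]
finger_gap: 0.583
t 12.17 p [0.5147 0.1086 0.1796] q [-0.28  0.53  1.82  0.61  1.01 -2.21] F [ 1.9 -0.2  0.2] gap 49.8
cm [6.9  0.26 0.33] rv [0.003 0.003 0.008] deg 0.5 t 12.17
cm [6.83 8.26 0.35] rv [0.003 0.003 0.008] deg 0.5 t 12.17
```

```bash
python3 -m handwheel '[4,0,0.3,0,0,0,5,6.7,0,0.35,0,0,0,5,6.7,0,0.35,0,0,0,5,6.7,3,0.35,0,0,0.005,5,6.7,6,0.35,0,0,0.005,5,6.7,8.3,0.35,0,0,0.005,5,6.7,8.3,0.35,0,0,0.005,5,6.7,8.3,0.35,0,0,0.005,5]'; python3 - <<'E'
from pk import *
PL=PM-ey*.0705+n*.004
show(); delta(PL,Rr)
s=manip.snapshot("wrist");cv2.imwrite("pics/w9.png",s["frame"][:,:,::-1])
E
```

```text
t: 12.83
tcp_pos: [0.5801, 0.1531, 0.1055]
tool_rot: [-0.5, 0.011, -0.014, 0.866]
force: [-0.0, 0.6, 0.4]
finger_gap: 0.581
t 12.83 p [0.5801 0.1531 0.1055] q [-0.17  0.72  1.69  0.66  0.93 -2.16] F [-0.   0.6  0.4] gap 49.6
cm [ 0.44 -0.56 -0.01] rv [ 0.001  0.    -0.006] deg 0.4 t 12.83
```

View pics/w9.png

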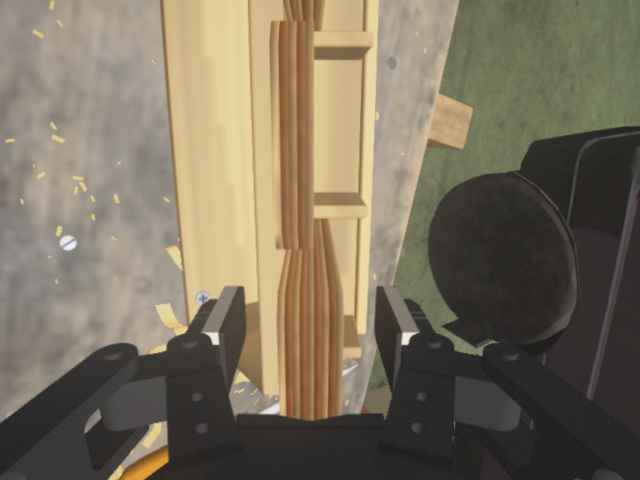

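```bash
python3 -m handwheel '[0.4,-0.5,0,0,0,0,5,0.4,-0.5,0,0,0,0,5,0.4,-0.5,0,0,0,0,3,0.4,-0.5,0,0,0,0,2.2,0.4,-0.5,0,0,0,0,1,0.4,-0.5,0,0,0,0,1,0.4,-0.5,0,0,0,0,1,0.4,-0.5,0,0,0,0,1]' 40; python3 - <<'E'
from pk import *
PL=PM-ey*.0705+n*.004
show(); delta(PL,Rr)
E
```

```text
t: 13.55
tcp_pos: [0.5859, 0.1493, 0.1119]
tool_rot: [-0.5, 0.009, -0.016, 0.866]
force: [-0.9, -2.8, 6.6]
finger_gap: 0.205
t 13.55 p [0.5859 0.1493 0.1119] q [-0.18  0.72  1.67  0.66  0.95 -2.15] F [-0.9 -2.8  6.6] gap 17.5
cm [-0.16  0.17 -0.02] rv [ 0.001  0.001 -0.001] deg 0.1 t 13.55
```

```bash
python3 -m handwheel '[0,-1,0,0,0,0,1,0,-3,0,0,0,0,1,0,-6,0,0,0,0,1,0,-9,0,0,0,0,1,0,-12,0,0,0,0,1,0,-12,0,0,0,0,1]'; python3 - <<'E'
from pk import *
print('h',(np.array([.5859,.1493,.1119])-PM)@up+.0854, np.array([.5859,.1493,.1119])@ey)
show(); delta([.6469,-.1054,.185],Rj)
E
```

```text
t: 14.05
tcp_pos: [0.5865, 0.0868, 0.2197]
tool_rot: [-0.502, 0.006, -0.019, 0.865]
force: [1.0, 0.3, -1.6]
finger_gap: 0.205
h 0.0871338109360189 -0.5797368428282161
t 14.05 p [0.5865 0.0868 0.2197] q [-0.28  0.55  1.61  0.55  1.17 -2.08] F [ 1.   0.3 -1.6] gap 17.5
cm [  6.76  -6.35 -18.22] rv [-0.392  1.668 -0.437] deg 101.3 t 14.05
```

```bash
python3 -m handwheel '[6.8,-6.4,-18.2,-0.39,1.66,-0.43,1,6.8,-6.4,-18.2,-0.39,1.66,-0.43,1,6.8,-6.4,-18.2,-0.39,1.66,-0.43,1,6.8,-6.4,-18.2,-0.39,1.66,-0.43,1,6.8,-6.4,-18.2,-0.39,1.66,-0.43,1,6.8,-6.4,-18.2,-0.39,1.66,-0.43,1,6.8,-6.4,-18.2,-0.39,1.66,-0.43,1,6.8,-6.4,-18.2,-0.39,1.66,-0.43,1,6.8,-6.4,-18.2,-0.39,1.66,-0.43,1,6.8,-6.4,-18.2,-0.39,1.66,-0.43,1]'; python3 - <<'E'
from pk import *
show(); delta([.6469,-.1054,.185],Rj)
E
```

```text
t: 14.88
tcp_pos: [0.6433, -0.1019, 0.1785]
tool_rot: [-0.511, 0.419, -0.412, 0.627]
force: [0.7, -0.2, -0.0]
finger_gap: 0.205
t 14.88 p [ 0.6433 -0.1019  0.1785] q [-0.4   0.63  1.48  0.19  1.02 -0.81] F [ 0.7 -0.2 -0. ] gap 17.5
cm [ 0.38 -0.65  0.32] rv [-0.1    0.485 -0.134] deg 29.4 t 14.88
```

```bash
python3 -m handwheel '[0.4,-0.65,0.3,-0.1,0.485,-0.134,1,0.4,-0.65,0.3,-0.1,0.485,-0.134,1,0.4,-0.65,0.3,-0.1,0.485,-0.134,1,0.4,-0.65,0.3,-0.1,0.485,-0.134,1,0.4,-0.65,0.3,-0.1,0.485,-0.134,1,0.4,-0.65,0.3,-0.1,0.485,-0.134,1,0.4,-0.65,0.3,-0.1,0.485,-0.134,1,0.4,-0.65,0.3,-0.1,0.485,-0.134,1]'; python3 - <<'E'
from pk import *
show(); delta([.6469,-.1054,.185],Rj)
s=manip.snapshot("wrist");cv2.imwrite("pics/w10.png",s["frame"][:,:,::-1])
E
```

```text
t: 15.55
tcp_pos: [0.6474, -0.1061, 0.1855]
tool_rot: [0.455, -0.54, 0.541, -0.457]
force: [1.5, -0.9, -0.3]
finger_gap: 0.207
t 15.55 p [ 0.6474 -0.1061  0.1855] q [-0.33  0.64  1.41  0.    1.09 -0.16] F [ 1.5 -0.9 -0.3] gap 17.7
cm [-0.06  0.05 -0.06] rv [-0.002  0.007 -0.001] deg 0.4 t 15.55
```

View pics/w10.png

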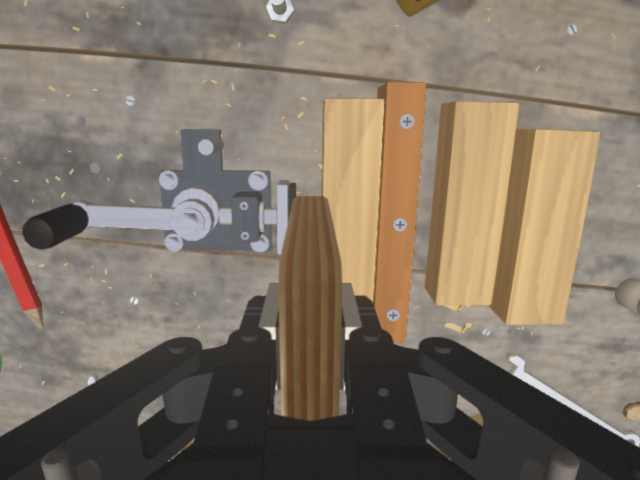

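```bash
python3 -m handwheel '[0,3,0,0,0.006,0,1,0,5,-0.03,0,0.006,0,1,0,6,-0.04,0,0.006,0,1,0,6,-0.04,0,0.006,0,1,0,6.2,-0.04,0,0.006,0,1]'; python3 - <<'E'
from pk import *
show(); delta([.6469,-.1054,.087],Rj)
s=manip.snapshot("wrist");crop(s,200,60,440,300,2.5,"pics/w11.png")
E
```

```text
t: 16.02
tcp_pos: [0.6479, -0.1062, 0.124]
tool_rot: [0.453, -0.542, 0.543, -0.455]
force: [0.4, -0.1, -0.8]
finger_gap: 0.208
t 16.02 p [ 0.6479 -0.1062  0.124 ] q [-0.33  0.72  1.45  0.    0.97 -0.16] F [ 0.4 -0.1 -0.8] gap 17.8
cm [-0.06  3.7  -0.12] rv [-0.003 -0.    -0.001] deg 0.2 t 16.02
```

View pics/w11.png

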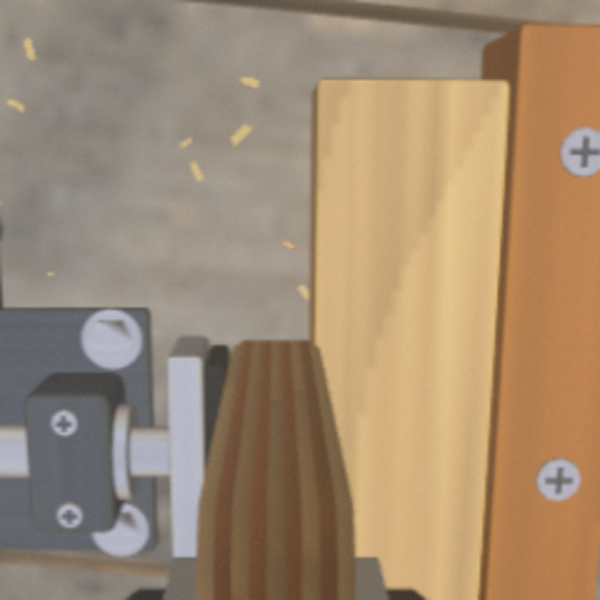

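```bash
python3 -m handwheel '[0,0,-0.08,0,0,0,1,0,0.5,-0.08,0,0,0,1,0,1,-0.08,0,0,0,1,0,1.2,-0.08,0,0,0,1]'; python3 - <<'E'
from pk import *
show()
E
```

```text
t: 16.4
tcp_pos: [0.6467, -0.1056, 0.1116]
tool_rot: [0.453, -0.542, 0.543, -0.455]
force: [-0.6, 0.4, -2.0]
finger_gap: 0.203
t 16.4 p [ 0.6467 -0.1056  0.1116] q [-0.33  0.73  1.46  0.    0.95 -0.16] F [-0.6  0.4 -2. ] gap 17.4
```

```bash
python3 -m handwheel '[0,0.8,0,0,0,0,1,0,1.4,0,0,0,0,1,0,2,0,0,0,0,1,0,2.2,0,0,0,0,1,0,2.35,0,0,0,0,1,0,2.4,0,0,0,0,1]'; python3 - <<'E'
from pk import *
show()
E
```

```text
t: 16.9
tcp_pos: [0.647, -0.1057, 0.0874]
tool_rot: [0.453, -0.542, 0.543, -0.455]
force: [0.3, 0.0, -1.2]
finger_gap: 0.209
t 16.9 p [ 0.647  -0.1057  0.0874] q [-0.33  0.76  1.47  0.    0.9  -0.16] F [ 0.3  0.  -1.2] gap 17.8
```

```bash
python3 -m handwheel '[0,0.1,0,0,0,0,1,0,0.1,0,0,0,0,1]';python3 -m handwheel '[0,0.1,0,0,0,0,1,0,0.1,0,0,0,0,1]'; python3 - <<'E'
from pk import *
show()
s=manip.snapshot("side");crop(s,190,130,310,250,5,"pics/s12.png")
E
```

```text
t: 17.07
tcp_pos: [0.6471, -0.1057, 0.0871]
tool_rot: [0.453, -0.542, 0.543, -0.455]
force: [-0.7, -0.2, -0.4]
finger_gap: 0.204
t: 17.23
tcp_pos: [0.6472, -0.1057, 0.087]
tool_rot: [0.453, -0.541, 0.543, -0.455]
force: [-1.0, 0.9, 3.6]
finger_gap: 0.201
t 17.23 p [ 0.6472 -0.1057  0.087 ] q [-0.33  0.77  1.47  0.    0.9  -0.16] F [-1.   0.9  3.6] gap 17.2
```

View pics/s12.png

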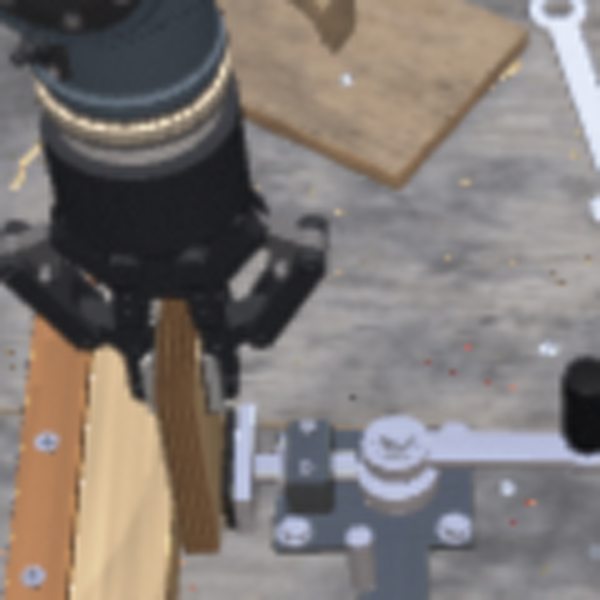

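```bash
python3 -m handwheel '[0,-0.1,0,0,0,0,2.2,0,-0.1,0,0,0,0,3,0,-0.1,0,0,0,0,4,0,-0.1,0,0,0,0,4,0,-2,0,0,0,0,4,0,-6,0,0,0,0,4,0,-9,0,0,0,0,4,0,-12,0,0,0,0,4]'; cat > lev.py <<'E'
from pk import *
piv=jpt(-.074,0,0)
def kn(th,r=.082): return piv+r*(-np.cos(th)*jx+np.sin(th)*jy)
def Rl(th): return rot([0,0,-1],np.sin(th)*jx+np.cos(th)*jy)
E
python3 - <<'E'
from lev import *
show(); print(piv.round(4),kn(0.02).round(4)); delta(kn(.02)+[0,0,.15],Rl(.02))
s=manip.snapshot("side");crop(s,190,170,330,275,5,"pics/s13.png")
E
```

```text
t: 17.95
tcp_pos: [0.6467, -0.1057, 0.207]
tool_rot: [0.453, -0.542, 0.543, -0.455]
force: [1.1, 0.0, -0.0]
finger_gap: 0.465
t 17.95 p [ 0.6467 -0.1057  0.207 ] q [-0.33  0.61  1.39  0.    1.13 -0.16] F [ 1.1  0.  -0. ] gap 39.7
[ 0.5637 -0.091   0.    ] [ 0.4832 -0.0749  0.    ]
cm [ -0.15   5.65 -16.65] rv [-0.003 -1.551  0.002] deg 88.9 t 17.95
```

View pics/s13.png

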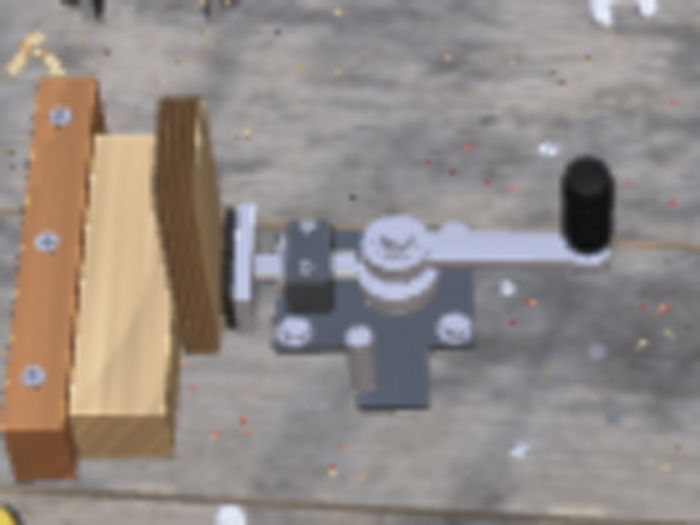

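```bash
python3 -m handwheel '[0,2,-16.6,0,-1.55,0,4,0,2,-16.6,0,-1.55,0,4,0,3,-16.6,0,-1.55,0,4,-0.1,4,-16.6,0,-1.55,0,4,-0.1,5,-16.6,0,-1.55,0,4,-0.1,5.6,-16.6,0,-1.55,0,4,-0.1,5.6,-16.6,0,-1.55,0,4,-0.1,5.6,-16.6,0,-1.55,0,4,-0.1,5.6,-16.6,0,-1.55,0,4,-0.1,5.6,-16.6,0,-1.55,0,4]'; python3 - <<'E'
from lev import *
show(); delta(kn(.02)+[0,0,.15],Rl(.02))
E
```

```text
t: 18.83
tcp_pos: [0.4837, -0.0755, 0.1491]
tool_rot: [-0.685, 0.171, -0.173, 0.686]
force: [0.7, 0.1, -0.1]
finger_gap: 0.472
t 18.83 p [ 0.4837 -0.0755  0.1491] q [-0.38  0.5   1.86  0.    0.77 -1.47] F [ 0.7  0.1 -0.1] gap 40.3
cm [-0.07 -0.09  0.03] rv [-0.001 -0.295  0.003] deg 16.9 t 18.83
```

```bash
python3 -m handwheel '[-0.1,-0.1,0,0,-0.15,0,4,-0.1,-0.1,0,0,-0.295,0,4,-0.1,-0.1,0,0,-0.295,0,4,-0.1,-0.1,0,0,-0.295,0,4,-0.1,-0.1,0,0,-0.295,0,4]'; python3 - <<'E'
from lev import *
show(); delta(kn(.02)+[0,0,.15],Rl(.02))
s=manip.snapshot("wrist");im=s["frame"][:,:,::-1].copy()
for q in [kn(.02)+[0,0,.084],piv+[0,0,.05]]: cv2.circle(im,tuple(int(round(v)) for v in px(s,q)[0]),3,(0,0,255),-1)
cv2.imwrite("pics/w14.png",im)
s=manip.snapshot("side");crop(s,190,120,350,240,5,"pics/s14.png")
E
```

```text
t: 19.25
tcp_pos: [0.4828, -0.075, 0.1502]
tool_rot: [-0.703, 0.071, -0.073, 0.704]
force: [0.1, 0.8, -0.9]
finger_gap: 0.467
t 19.25 p [ 0.4828 -0.075   0.1502] q [-0.38  0.5   1.87  0.    0.77 -1.75] F [ 0.1  0.8 -0.9] gap 39.9
cm [0.04 0.02 0.02] rv [-0.001 -0.007  0.003] deg 0.5 t 19.25
```

View pics/w14.png

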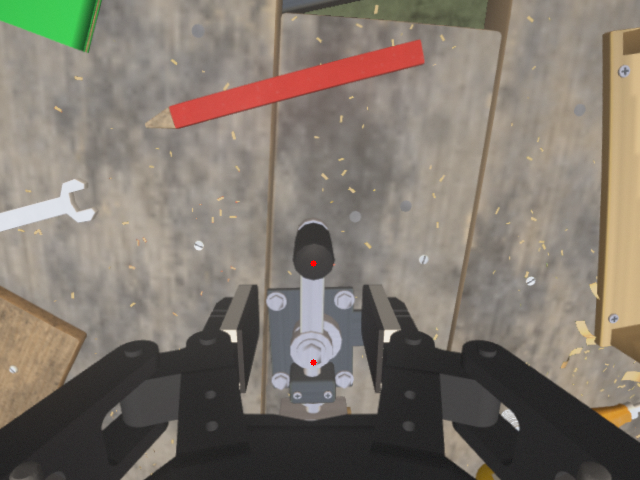

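View pics/s14.png

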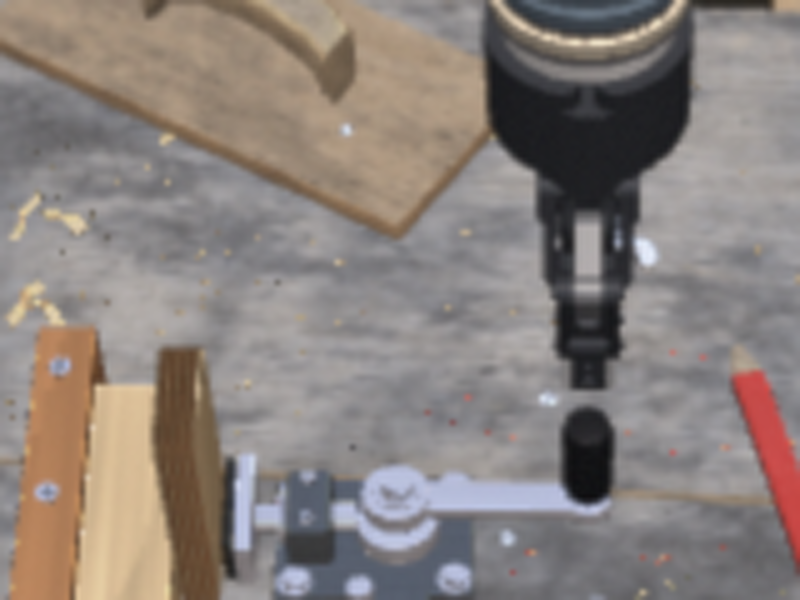

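```bash
python3 -m handwheel '[0,3,0,0,0,0,4,0,6,0,0,0,0,4,0,8,0,0,0,0,4,0,8.6,0,0,0,0,4,0,8.6,0,0,0,0,4,0,8.6,0,0,0,0,3,0,8.6,0,0,0,0,2.6,0,8.6,0,0,0,0,2.6,0,8.6,0,0,0,0,2.6]' 20; python3 - <<'E'
from lev import *
show(); delta(kn(.02)+[0,0,.064],Rl(.02))
st=manip.sense(); T=R.from_quat(st['tool_rot']).as_matrix()
for th in [.2,.4,.6,.8,1.0,1.2,1.4,1.6,1.63]:
    print(th,(T.T@(kn(th)+[0,0,.064]-st['tcp_pos'])*100).round(1),R.from_matrix(T.T@Rl(th)).as_rotvec().round(2))
E
```

```text
t: 20.1
tcp_pos: [0.4837, -0.0752, 0.0654]
tool_rot: [0.703, -0.07, 0.074, -0.703]
force: [0.9, -0.5, -1.2]
finger_gap: 0.301
t 20.1 p [ 0.4837 -0.0752  0.0654] q [-0.38  0.66  1.91  0.    0.56 -1.75] F [ 0.9 -0.5 -1.2] gap 25.7
cm [-0.05  0.14  0.01] rv [-0.001 -0.006  0.006] deg 0.5 t 20.1
0.2 [0.1 0.1 1.5] [-0.    0.17  0.01]
0.4 [0.5 0.1 3.1] [-0.    0.37  0.01]
0.6 [1.3 0.2 4.5] [-0.    0.57  0.01]
0.8 [2.3 0.2 5.8] [-0.    0.77  0.01]
1.0 [3.5 0.2 6.8] [-0.    0.97  0.  ]
1.2 [5.  0.2 7.6] [-0.    1.17  0.  ]
1.4 [6.5 0.2 8.1] [-0.    1.37  0.  ]
1.6 [8.2 0.2 8.3] [-0.    1.57  0.  ]
1.63 [8.4 0.2 8.3] [-0.   1.6  0. ]
```

```bash
python3 -m handwheel '[0,0.1,0.7,0,0.07,0,2.6,0.1,0.1,1.5,0,0.17,0,2.6,0.3,0.1,2.3,0,0.27,0,2.6,0.5,0.1,3.1,0,0.37,0,2.6,0.9,0.1,3.8,0,0.47,0,2.6,1.3,0.1,4.5,0,0.57,0,2.6,1.8,0.1,5.2,0,0.67,0,2.6,2.3,0.1,5.8,0,0.77,0,2.6,2.9,0.1,6.3,0,0.87,0,2.6,3.5,0.1,6.8,0,0.97,0,2.6]'; python3 - <<'E'
from lev import *
show()
st=manip.sense(); T=R.from_quat(st['tool_rot']).as_matrix(); d=st['tcp_pos']-piv; print('th',np.arctan2(d@jy,-d@jx),'r',np.hypot(d@jx,d@jy))
for th in [1.0,1.1,1.2,1.3,1.4,1.5,1.6,1.64,1.68]:
    print(th,(T.T@(kn(th)+[0,0,.064]-st['tcp_pos'])*100).round(1),R.from_matrix(T.T@Rl(th)).as_rotvec().round(2))
s=manip.snapshot("side");crop(s,190,150,350,270,5,"pics/s15.png")
E
```

```text
t: 20.93
tcp_pos: [0.5307, -0.0154, 0.0642]
tool_rot: [-0.588, 0.392, -0.393, 0.589]
force: [-0.2, -2.3, 0.0]
finger_gap: 0.304
t 20.93 p [ 0.5307 -0.0154  0.0642] q [-0.24  0.69  1.81  0.    0.64 -0.63] F [-0.2 -2.3  0. ] gap 26.0
th 0.9824481231554263 r 0.08247653322271711
1.0 [0.  0.  0.1] [-0. -0.  0.]
1.1 [0.1 0.  1. ] [-0.   0.1  0. ]
1.2 [0.2 0.  1.8] [-0.   0.2  0. ]
1.3 [0.4 0.  2.6] [-0.   0.3  0. ]
1.4 [0.7 0.  3.3] [-0.   0.4  0. ]
1.5 [1.  0.  4.1] [-0.   0.5  0. ]
1.6 [1.5 0.  4.8] [-0.   0.6  0. ]
1.64 [1.7 0.  5. ] [-0.    0.64  0.  ]
1.68 [1.9 0.  5.3] [-0.    0.68  0.  ]
```

View pics/s15.png

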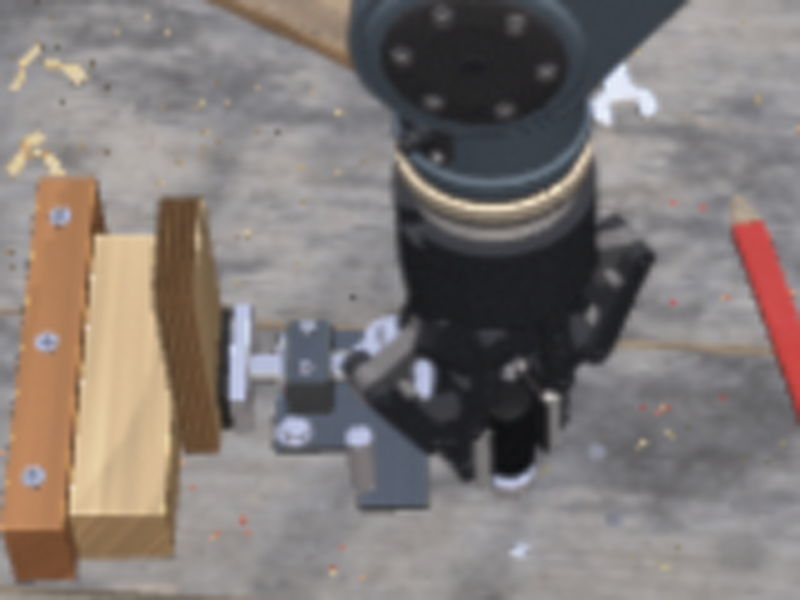

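```bash
python3 -m handwheel '[0.1,0,1,0,0.1,0,2.6,0.2,0,1.8,0,0.2,0,2.6,0.4,0,2.6,0,0.3,0,2.6,0.7,0,3.3,0,0.4,0,2.6,1,0,4.1,0,0.5,0,2.6,1.4,0,4.7,0,0.6,0,2.6,1.6,0,4.9,0,0.6,0,2.6,1.6,0,5,0,0.6,0,2.6]'; python3 - <<'E'
from lev import *
show()
st=manip.sense(); d=st['tcp_pos']-piv; print('th',np.arctan2(d@jy,-d@jx),'r',np.hypot(d@jx,d@jy)); delta(kn(1.68)+[0,0,.064])
E
```

```text
t: 21.65
tcp_pos: [0.5827, -0.0108, 0.0639]
tool_rot: [0.447, -0.547, 0.547, -0.449]
force: [-2.9, 0.1, 0.5]
finger_gap: 0.308
t 21.65 p [ 0.5827 -0.0108  0.0639] q [-0.21  0.73  1.67  0.    0.73 -0.01] F [-2.9  0.1  0.5] gap 26.3
th 1.6276546457418795 r 0.0823636868163458
cm [ 0.06 -0.01  0.43] rv [0. 0. 0.] deg 0.0 t 21.65
```

```bash
python3 -m handwheel '[0,0,0.2,0,0,0,2.6,0,0,0.3,0,0,0,2.6,0,0,0.3,0,0,0,2.6]'; python3 -c "
from lev import *
show()"
```

```text
t: 21.9
tcp_pos: [0.5831, -0.0108, 0.0636]
tool_rot: [-0.448, 0.548, -0.546, 0.447]
force: [-7.0, -0.0, 4.1]
finger_gap: 0.306
t 21.9 p [ 0.5831 -0.0108  0.0636] q [-0.21  0.74  1.67  0.    0.74 -0.01] F [-7.  -0.   4.1] gap 26.1
```

```bash
python3 -m handwheel '[0,-0.05,0.2,0,0,0,2.6,0,-0.05,0.2,0,0,0,2.6]'; python3 -c "
from lev import *
show()"
```

```text
t: 22.07
tcp_pos: [0.5832, -0.0108, 0.0636]
tool_rot: [-0.449, 0.55, -0.545, 0.446]
force: [-8.5, 0.5, 4.4]
finger_gap: 0.307
t 22.07 p [ 0.5832 -0.0108  0.0636] q [-0.21  0.74  1.67  0.    0.75 -0.01] F [-8.5  0.5  4.4] gap 26.2
```

```bash
python3 -m handwheel '[0,0,-0.45,0,0,0,3.2,0,0,-0.45,0,0,0,4,0,0,-0.45,0,0,0,4,0,0,-0.45,0,0,0,4,0,-3,-0.45,0,0,0,4,0,-6,-0.45,0,0,0,4,0,-10,-0.45,0,0,0,4,0,-14,-0.45,0,0,0,4,0,-16,-0.45,0,0,0,4]'; python3 - <<'E'
from lev import *
show()
s=manip.snapshot("side");X=cloud(s);crop(s,180,160,400,380,2.7,"pics/s16.png")
s=manip.snapshot("wrist");cv2.imwrite("pics/w16.png",s["frame"][:,:,::-1])
E
```

```text
t: 22.82
tcp_pos: [0.586, -0.0114, 0.2293]
tool_rot: [0.444, -0.545, 0.551, -0.45]
force: [0.9, -0.6, 0.4]
finger_gap: 0.471
t 22.82 p [ 0.586  -0.0114  0.2293] q [-0.21  0.49  1.56  0.    1.07 -0.01] F [ 0.9 -0.6  0.4] gap 40.2
```

View pics/s16.png

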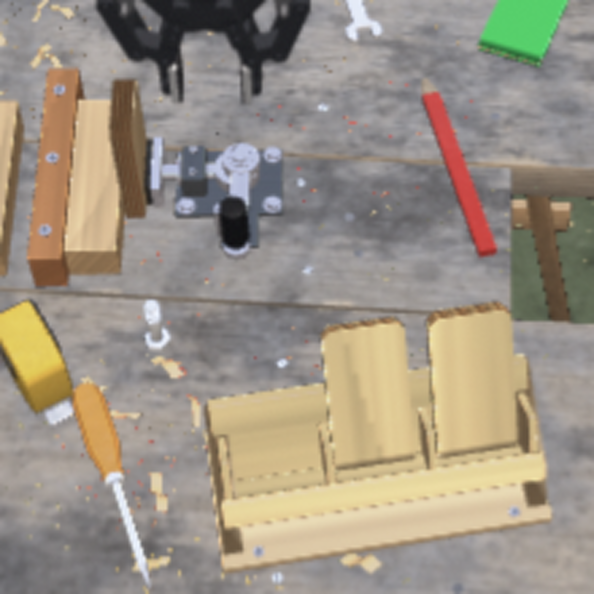

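View pics/w16.png

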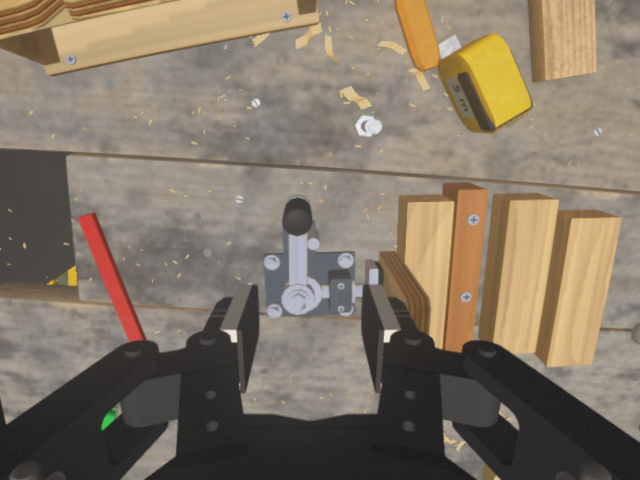

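```bash
python3 - <<'E'
from lev import *
def ray(s,uv,z):
    nn=cv2.undistortPoints(np.array([[uv]],float),s["camera_matrix"],np.array([s["k1"],0,0,0.])).ravel()
    M=R.from_rotvec(np.ravel(s["rvec"])).as_matrix();C=-M.T@np.ravel(s["tvec"]);d=M.T@np.array([*nn,1.]);return C+d*(z-C[2])/d[2]
s=manip.snapshot("wrist")
k=ray(s,(297,217),.084)-piv; print('lever',np.arctan2(k@jy,-k@jx),np.hypot(k@jx,k@jy))
s=manip.snapshot("side");X=cloud(s).reshape(-1,3)
P=np.array([injig(q) for q in X[np.isfinite(X[:,0])]])
m=(P[:,0]>-.03)&(P[:,0]<.045)&(abs(P[:,1])<.034)&(P[:,2]>.045)
q=P[m]
for a,b in [(.045,.06),(.06,.075),(.075,.09),(.09,.1),(.1,.116)]:
    w=q[(q[:,2]>a)&(q[:,2]<b)]; print(a,len(w),np.percentile(w[:,0],[5,50,95]).round(4),w[:,1].mean().round(4))
print('top',q[:,2].max())
show()
E
```

```text
lever 1.5846344463470696 0.08514561178263137
0.045 61 [0.0014 0.0057 0.0177] 0.0198
0.06 59 [0.0016 0.0055 0.0179] 0.0188
0.075 57 [0.0015 0.0058 0.0181] 0.0185
0.09 43 [0.0015 0.0067 0.0184] 0.0223
0.1 219 [0.0017 0.0098 0.0189] 0.0074
top 0.11621447376944503
t 23.02 p [ 0.5835 -0.011   0.2247] q [-0.21  0.5   1.57  0.    1.07 -0.01] F [ 0.6 -0.1 -0.4] gap 40.3
```

Packer is vertical (its face shifts by less than 1 mm over 60 mm), the lever reads about 1.58 rad, and nothing touches the robot. I'm handing it in.

```bash
python3 -c "
from station import manip
print(manip.sign_off())"
```

```text
the job is handed in; nothing more can be done
None
```

I tried the 10 mm packer first and it was loose in the gap. The 18 mm packer fitted, so I left it clamped there with the cam lever at its end stop. I handed the job in at about 23 s of the 72 s allowed, and no verdict is reported.

- **Trial of the 10 mm packer:** it stood on the table in the gap and moved about 8.3 mm without resistance. That, and the batten measuring about 40 mm wide in the wrist image, means the gap is 19.6 mm. I put this packer back in the middle bay.
- **14 mm packer skipped:** I never tried it, because an 8.3 mm free travel is too much for the 15.6 mm gap it would fit. It stayed in its own bay, so this departs from trying each thickness in turn.
- **18 mm packer:** it went down to the table with no side force and stood upright once released. I then swung the lever over until it stalled against the stop at about 8 N.

**Last checks:**
- The lever read about 1.58 rad in the wrist image.
- The packer's face shifted by less than 1 mm over 60 mm of height, so it is upright.
- The other two packers were standing in the rack, and the gripper was clear of everything.
- **Not measured:** the shoe's grip force cannot be read directly. I inferred it from the shoe's 3.8 mm travel against the packer's 1.6 mm play.
- **Slight disagreement:** the knob's distance from the pivot came out at 85 mm in the last image instead of 82 mm. The arm was still settling, and the camera calibration is only good to about 2 mm.

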